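# Stack two silver cups and their foot rings ready for soldering

## Robot

A 6-joint arm with a two-finger parallel gripper is mounted at the origin on the work surface. World frame = base frame: x ahead of the robot, y to its left, z up, the work surface at z = 0. Lengths are in m, angles in rad, forces in N, time in s.
With the tool pointing down it reaches from about 0.35 to 0.975 m from the base axis. Payload 4.9 kg.
Tool frame: the origin (TCP) lies at the very end of the fingers, on their centre line; the grasp point (between the pads) lies 19 mm behind it; z points along the fingers, y is the line along which they close (so a half turn about z gives the same grasp; the last joint's range is limited). The gripper opens to 85 mm and grips with 20 to 120 N. Pads are 22 mm wide; open, the fingers measure 114 mm over their backs; the gripper's body (76 mm by 85 mm) begins 54 mm behind the grasp point. The pads swing forward as they close: fully open they stand 13 mm farther back than shut.
Start: joints at [1.109, 0.053, 1.613, -0, 1.476, -0.119], TCP at [0.21, 0.589, 0.207] pointing down, gripper open.
Joint ranges: [-3.01, 3.01], [-1.01, 2.22], [0.06, 2.58], [-1.02, 4.17], [0.09, 2.62], [-3.14, 3.14]. Speed limits (rad/s): [2.57, 2.57, 3.14, 3.14, 3.14, 3.14].

## Interface

Orientations are given as a unit quaternion [w, x, y, z].
In Python, from plant import state, optics, ticket, nets gives the robot as it stands. The module is installed in compiled form; this text tells all that it offers.
- The arm moves only by the shell command python3 -m inch 'ROWS' [OPENING]. ROWS is JSON, a list of rows, each an object of numbers: "dx", "dy", "dz": the shift along the tool's x, y, z as a fraction of full scale; "rx", "ry", "rz": the turn, a rotation vector about the tool's x, y, z as a fraction of full scale. In form: [{"dx": .., "dy": .., "dz": .., "rx": .., "ry": .., "rz": ..}, ...]. A call has 1 to 5 rows; each row is the pose to reach, as a shift and turn from the pose commanded when the call began, along the tool's axes at that moment; what a row does not reach only later rows make up. Full scale, the value 1, is 0.8 m for a shift and 1.5 rad for a turn. A row lasts 1/10 s, in which the tool goes at most 50 mm and 8.59 degrees, less where a joint would pass 70% of its speed; a pose out of reach is approached as far as the arm can. A call with a number of a shift or a turn outside -1 to 1 is refused whole. A call with a gripper value outside its range is refused whole. OPENING is the opening, from -1 (shut) to 1 (fully open), set as the call begins (- or left out, the last holds). The fingers move at their own pace and stop on an object; the grip force is fixed at half the most. Time passes only in rows, so rows that repeat a pose let the fingers close. It gives the time, the measured TCP pose, the force, the opening and the grip force at its end, in the units of the state.
- state(): the state, without advancing time (a new reading comes with each control period).
- optics.grab_frame(name): name is "scene" or "top"; returns the picture (480x640x3 uint8, red, green, blue); there is no depth.
- optics.camera_info(name): a dict with "fx", "fy", "cx", "cy" (pixels), "k1" (the pictures are not rectified: a ray, as slopes to the right and down, at radius r is drawn at 1 + k1 r^2 times it, then the intrinsics apply), "R" (3x3) and "t" (3): a world point X has camera coordinates R X + t. Camera axes: x right, y down, z forward; pixel columns grow to the right and rows downward; lengths in m; the calibration is good to about 2 mm. A picture is of the moment at which its call begins. camera_info takes no time and is no camera call.
- ticket.job_done(): hands the job in; it is judged then, once.
Trained networks look in the newest picture that a camera, given by its name, has taken for a name from the list of things; names that differ only in an ending like _2 or _b are one class to them, and where a whole thing is asked for, a point or a joint stands for the part that bears it (a point fixed in the world has none). Each returns a list of dicts, best first, with "confidence" (0 to 1); they miss things now and then, are a little off and sometimes report something else, mostly with a low value. They report only what shows in the picture. A call takes as long as a camera call. They do not tell look-alikes from the thing itself.
- nets.boxes_of(camera, name): "bbox" ([centre column, centre row, width, height] in pixels, round what is visible of it).
- nets.outline_of(camera, name): "pixels" (480x640 bool, what is visible of it) and "bbox" ([centre column, centre row, width, height] in pixels, round what is visible of it).
The state is a dict: "time": time; "joint_pos": joint angles; "joint_vel": joint speeds; "joint_efforts": joint torques, N m; "tool_pos": TCP position; "tool_rot": TCP orientation; "contact_force": force on the tool from outside, world axes, zero at the start; "ft_torque": the same for the moment, N m; "gripper_width": opening from 0.0 (shut) to 1.0 (fully open); "grasp_force": force on a finger pad.
Only numpy, scipy, OpenCV 4.12 (cv2) and the standard library are available. Lean on these libraries where they do the work, as an engineer would, in place of code of your own. Each camera call takes 0.05 s, during which the arm holds its last target. There are 200 camera calls.

## Task

Set up both silver cups for soldering on their foot rings. On the turntable build from the bottom up: the honeycomb block in the middle, the large cup mouth down in the middle of the block, and the wide foot ring centred on the cup's upturned base; on the tripod's gauze put the small cup mouth down in the middle and the narrow foot ring centred on its upturned base. Set each thing down without letting it fall, and leave the flux jar, the tweezers and the torch where they are.

Things in the scene. Friction and masses are not known exactly. Their poses are not given: they have to be found in the camera images.
- block_mid (a point): Centre of the honeycomb soldering block: a white ceramic slab with rows of small dark holes in its top, 90 long (its x) x 60 wide (its y) x 20 high, 120 g, lying flat on the hearth. Grip it across the 60 mm width. The point is half-way up; z is up. The hearth is a grey refractory slab whose top is 20 mm above the table (z = 0.020); all loose things start on it.
- large_cup_mid (a point): Large silver tea cup, standing mouth down on the hearth: 46 high, 60 across at the mouth (below), walls almost upright up to 32 mm (53 across there), then rounded in to a flat upturned base (above) 44 across. 110 g. The point is on its axis half-way up (23 mm above its mouth, 23 below its upturned base); its z points up. Round: its yaw does not matter.
- small_cup_mid (a point): Small silver tea cup, standing mouth down on the hearth: 36 high, 48 across at the mouth (below), walls almost upright up to 25 mm (41 across there), then rounded in to a flat upturned base (above) 34 across. 70 g. The point is on its axis half-way up (18 mm above its mouth, 18 below its upturned base); its z points up.
- wide_ring_mid (a point): Wide silver foot ring (a short open tube) for the large cup, lying flat: 36 outside, 29 inside, 10 high, 25 g. The point is on its axis half-way up (5 mm). Either face may be up; grip it across the outside.
- narrow_ring_mid (a point): Narrow silver foot ring (a short open tube) for the small cup, lying flat: 26 outside, 19 inside, 10 high, 18 g. The point is on its axis half-way up (5 mm). Either face may be up; grip it across the outside.
- turntable_top (a point): Middle of the top face of the soldering turntable: a dark iron foot that stays fixed, carrying a round buff-coloured firebrick disc 150 across in a steel pan 160 across. The top is flat, 56 mm above the hearth; the disc turns stiffly about its centre if pushed sideways. z is up.
- tripod_top (a point): Middle of the top face of the soldering tripod: a square of grey steel wire gauze, 110 x 110 (its x and y), flat and firm, 75 mm above the hearth on three steel legs. It stays fixed. z is up.
- flux_jar_mid (a point): Bystander, leave it: small white plastic flux jar with a grey lid, 45 across, 43 high. The point is half-way up.
- tweezers_mid (a point): Bystander, leave it: steel cross-lock tweezers with dark wooden grips, 160 long (its x), 24 wide, 8 high, lying flat. The point is at the middle, 4 mm up.
- torch_mid (a point): Bystander, leave it: small hand torch standing on its blue canister, 72 across at the foot, brass and steel burner on top pointing to its -x (65 mm out), about 188 high. The point is on the canister's axis, 50 mm up.
There are look-alikes about, which are no part of the job. Leave any purple look-alike of the part that bears small_cup_mid alone.

How it is judged:
At the end, for the whole second after the job is handed in: Block flat on the turntable, 12 mm; large cup mouth down on the block, 10 mm; wide ring flat on its base, 7 mm; small cup mouth down on the gauze, 10 mm; narrow ring flat on its base, 7 mm (each off the middle of what is below; heights within 4 mm, tilts under 0.08 rad); all released, at rest (horizontal distance between block_mid and turntable_top below 0.012 m and z of block_mid in the frame of turntable_top between 0.006 and 0.014 m and angle between each of block_mid, large_cup_mid, wide_ring_mid, small_cup_mid, narrow_ring_mid's own z axis and vertical below 0.08 rad and linear speed of each of block, large_cup, wide_ring, small_cup, narrow_ring below 0.02 m/s and horizontal distance between large_cup_mid and block_mid below 0.01 m and z of large_cup_mid in the frame of turntable_top between 0.039 and 0.047 m and horizontal distance between wide_ring_mid and large_cup_mid below 0.007 m and z of wide_ring_mid in the frame of turntable_top between 0.067 and 0.075 m and horizontal distance between small_cup_mid and tripod_top below 0.01 m and z of small_cup_mid in the frame of tripod_top between 0.014 and 0.022 m and horizontal distance between narrow_ring_mid and small_cup_mid below 0.007 m and z of narrow_ring_mid in the frame of tripod_top between 0.037 and 0.045 m); the robot touches nothing.
It fails at once if the flux jar, the tweezers or the torch is moved by more than 25 mm (distance of any of flux_jar_mid, tweezers_mid, torch_mid from where it was at the start of the episode above 0.025 m).
It fails at once if a cup, a ring or the block is let fall (faster than 0.6 m/s, about 20 mm of free fall, while out of the fingers) ((linear speed of block above 0.6 m/s and contact force between the fingers and block below 0.02 N) or (linear speed of large_cup above 0.6 m/s and contact force between the fingers and large_cup below 0.02 N) or (linear speed of small_cup above 0.6 m/s and contact force between the fingers and small_cup below 0.02 N) or (linear speed of wide_ring above 0.6 m/s and contact force between the fingers and wide_ring below 0.02 N) or (linear speed of narrow_ring above 0.6 m/s and contact force between the fingers and narrow_ring below 0.02 N)).
It also fails if it takes over 144 s, if anything falls off the work surface, if the arm or the gripper's body presses on something with over 40 N, if the wrist force passes 120 N, or if a joint passes its speed limit or range.

## Working session

There is one attempt and no reset: what is moved stays moved. The work goes in short steps, Python scripts to look and compute and a shell command to move; the robot and the scene stay as the last step left them, time stands still between calls to the robot, and variables do not carry over. Pictures are saved under pics/ and viewed, at most 14 in all, crops included, and the job is handed in when it is done.

```bash
mkdir -p pics; python3 - <<'E'
from plant import state, optics, nets
import cv2,numpy as np
s=state();print({k:np.round(v,4).tolist() for k,v in s.items()})
for c in("scene","top"):
    im=optics.grab_frame(c);cv2.imwrite(f"pics/{c}0.png",im[:,:,::-1]);i=optics.camera_info(c);print(c,i)
    for n in "block_mid large_cup_mid small_cup_mid wide_ring_mid narrow_ring_mid turntable_top tripod_top flux_jar_mid tweezers_mid torch_mid".split():
        print(n,[(np.round(d["bbox"],1).tolist(),round(d["confidence"],2)) for d in nets.boxes_of(c,n)][:4])
E
```

```text
{'time': 0.0, 'joint_pos': [1.109, 0.0534, 1.6143, 0.0, 1.476, -0.119], 'joint_vel': [0.0006, -0.0013, 0.0007, -0.0011, -0.0015, 0.0001], 'joint_efforts': [0.0006, -39.3697, -37.0172, -0.0002, 0.0071, 0.0], 'tool_pos': [0.2098, 0.588, 0.2056], 'tool_rot': [-0.0003, 0.1706, 0.9853, -0.001], 'contact_force': [0.3385, 0.2592, -0.673], 'ft_torque': [0.0223, 0.0006, -0.0169], 'grasp_force': 0.0, 'gripper_width': 0.9975}
scene {'fx': 474.5491426586728, 'fy': 474.5491426586728, 'cx': 323.7307279305577, 'cy': 235.6717660596598, 'k1': 0.02005316849857301, 'R': array([[-0.61587378,  0.78781709, -0.00661194],
       [ 0.6431763 ,  0.49791901, -0.58172236],
       [-0.45499861, -0.36252019, -0.81336054]]), 't': array([ 0.25304982, -0.32902334,  1.47857539])}
block_mid [([266.6, 183.2, 35.5, 24.0], 0.65)]
large_cup_mid [([212.9, 159.2, 22.1, 28.3], 0.97)]
small_cup_mid [([467.6, 243.6, 19.2, 23.1], 0.9), ([411.1, 311.7, 28.5, 24.4], 0.86), ([486.6, 408.0, 24.4, 24.3], 0.78), ([493.3, 268.9, 22.4, 24.9], 0.7)]
wide_ring_mid [([363.6, 242.8, 9.1, 11.4], 0.63)]
narrow_ring_mid [([309.7, 212.4, 8.2, 
[... 430 characters left out ...]
, -0.00387189],
       [-0.97295069,  0.0498331 , -0.22557396],
       [ 0.22548018, -0.00756923, -0.97421835]]), 't': array([0.09970217, 0.54393324, 1.59236743])}
block_mid [([427.0, 273.3, 38.3, 38.0], 0.86)]
large_cup_mid []
small_cup_mid [([200.0, 340.4, 16.0, 16.0], 0.81), ([150.0, 226.8, 15.6, 18.7], 0.74), ([229.1, 251.4, 19.5, 16.9], 0.55), ([227.7, 349.1, 15.4, 19.7], 0.53)]
wide_ring_mid []
narrow_ring_mid [([367.4, 273.0, 10.5, 8.8], 0.62)]
turntable_top [([305.8, 194.4, 59.1, 55.7], 0.72)]
tripod_top [([409.2, 183.3, 46.8, 40.8], 0.7)]
flux_jar_mid [([345.2, 157.6, 14.9, 18.8], 0.69)]
tweezers_mid [([507.3, 167.7, 38.0, 57.0], 0.42)]
torch_mid [([504.8, 168.8, 36.9, 51.7], 0.55)]
```

View pics/scene0.png

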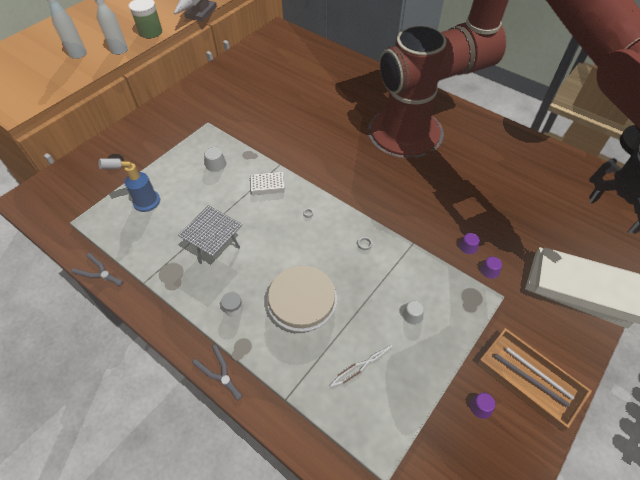

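View pics/top0.png

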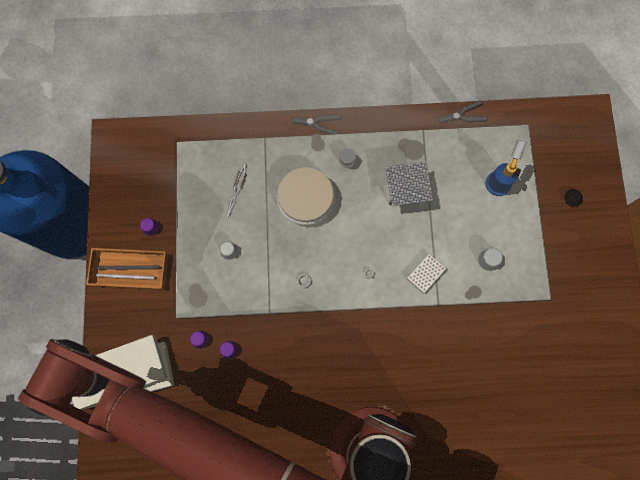

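The two views agree. As (scene / top) pixels:

| Thing | Scene | Top |
|---|---|---|
| Large cup | (213,159) | (491,258) |
| Silver small cup | (414,312) | (229,250) |
| Wide ring | (364,243) | (305,281) |
| Narrow ring | (308,213) | (369,273) |
| Block, turned about 45° | (267,183) | (427,273) |
| Turntable | (302,297) | (305,194) |
| Tripod | (210,230) | (409,184) |
| Flux jar | (231,304) | (347,158) |

The purple cups are decoys.

```bash
cat > lib.py <<'E'
from plant import state, optics, nets
import cv2,numpy as np
from scipy.optimize import least_squares
from scipy.spatial.transform import Rotation as Ro
def proj(c,P):
    i=optics.camera_info(c);q=np.atleast_2d(P)@i["R"].T+i["t"];s=q[:,:2]/q[:,2:]
    s=s*(1+i["k1"]*(s**2).sum(1,keepdims=True));return s*[i["fx"],i["fy"]]+[i["cx"],i["cy"]]
A=np.linspace(0,2*np.pi,48,endpoint=False)
def circ(r,z): return np.c_[r*np.cos(A),r*np.sin(A),0*A+z]
def box(a,b,z0,z1): return np.array([[x,y,z] for z in(z0,z1) for x in(-a,a) for y in(-b,b)])
M=dict(block_mid=box(.045,.03,-.01,.01),
 large_cup_mid=np.r_[circ(.03,-.023),circ(.0265,.009),circ(.022,.023)],
 small_cup_mid=np.r_[circ(.024,-.018),circ(.0205,.007),circ(.017,.018)],
 wide_ring_mid=np.r_[circ(.018,-.005),circ(.018,.005)],narrow_ring_mid=np.r_[circ(.013,-.005),circ(.013,.005)],
 turntable_top=circ(.075,0),tripod_top=box(.055,.055,-.003,0))
def hullpts(c,name,p,yaw=0):
    P=M[name]@Ro.from_euler("z",yaw).as_matrix().T+p
    return cv2.convexHull(proj(c,P).astype(np.float32))
def feats(h): # centroid + 2nd moments
    m=cv2.moments(h);a=m["m00"];return np.array([m["m10"]/a,m["m01"]/a]),np.array([m["mu20"],m["mu11"],m["mu02"]])/a
def fit(name,z,guess,obs,yaw=None,w=0.05):
    """obs: {cam: mask}"""
    F={}
    for c,m in obs.items():
        k=max(cv2.findContours(m.astype(np.uint8),0,2)[0],key=cv2.contourArea)
        mm=cv2.moments(np.uint8(m),True);F[c]=np.array([mm["m10"],mm["m01"]])/mm["m00"],np.array([mm["mu20"],mm["mu11"],mm["mu02"]])/mm["m00"]
    def f(v):
        r=[]
        for c in F:
            a,b=feats(hullpts(c,name,[v[0],v[1],z],v[2] if yaw is not None else 0));r+=list(a-F[c][0])
            if yaw is not None:r+=list(w*(b-F[c][1]))
        return r
    s=least_squares(f,list(guess)+([yaw] if yaw is not None else []),x_scale=.01,diff_step=1e-3);return s.x,np.round(s.fun,2)
def pix2w(c,uv,z):
    return least_squares(lambda v:(proj(c,[v[0],v[1],z])[0]-uv),[.6,0]).x
def mask(c,name,uv,r=25):
    L=[d for d in nets.outline_of(c,name) if np.hypot(*(np.array(d["bbox"][:2])-uv))<r]
    return L[0]["pixels"] if L else None
def tool(): 
    s=state();q=s["tool_rot"];return np.array(s["tool_pos"]),Ro.from_quat([q[1],q[2],q[3],q[0]])
E
python3 - <<'E'
from lib import *
np.set_printoptions(precision=4,suppress=True)
px=dict(block_mid=((267,183),(427,273),.03),large_cup_mid=((213,159),(491,258),.043),small_cup_mid=((414,312),(229,250),.038),
 wide_ring_mid=((364,243),(305,281),.025),narrow_ring_mid=((308,213),(369,273),.025),turntable_top=((302,297),(305,194),.076),tripod_top=((210,230),(409,184),.095))
for c in("scene","top"): optics.grab_frame(c)
im={c:optics.grab_frame(c).copy() for c in("scene","top")}
for n,(a,b,z) in px.items():
    obs={}
    for c,uv in(("scene",a),("top",b)):
        m=mask(c,n,np.array(uv))
        if m is not None: obs[c]=m
    g=pix2w("top",b,z)
    print(n,"px top",g,"scene",pix2w("scene",a,z))
    if n in("wide_ring_mid","narrow_ring_mid"): # fill the hole
        for c in obs:
            h=cv2.convexHull(np.argwhere(obs[c])[:,::-1].astype(np.int32));t=np.uint8(obs[c]);cv2.fillConvexPoly(t,h,1);obs[c]=t>0
    for cs in [[c] for c in obs]+([list(obs)] if len(obs)>1 else []):
        o={c:obs[c] for c in cs}
        if n in("block_mid","tripod_top"):
            print("  ",cs,*[fit(n,z,g,o,y) for y in ((0.9,-.7) if n[0]=="b" else (0.05,))])
        else: print("  ",cs,*fit(n,z,g,o))
for c in im:
    v=cv2.resize(im[c],None,fx=1,fy=1)
    for n,(a,b,z) in px.items(): pass
E
```

```text
block_mid px top [ 0.4463 -0.1781] scene [ 0.4453 -0.1721]
   ['scene'] (array([ 0.4453, -0.1725,  2.4251]), array([ 0.  , -0.  ,  0.06,  0.01,  0.09])) (array([ 0.4453, -0.1725, -0.7167]), array([ 0.  , -0.  ,  0.06,  0.01,  0.09]))
   ['top'] (array([ 0.4471, -0.1759,  0.9269]), array([-0.01, -0.01,  0.5 ,  2.34, -0.31])) (array([ 0.4468, -0.1763, -0.8797]), array([-0.  , -0.  ,  0.08, -0.22,  0.06]))
   ['scene', 'top'] (array([ 0.4457, -0.1745,  2.2736]), array([-0.76, -0.25,  0.21,  0.18,  0.04, -0.64,  0.41,  0.04, -0.23,
        0.1 ])) (array([ 0.4458, -0.1744, -0.7643]), array([-0.76, -0.21,  0.07,  0.06,  0.07, -0.63,  0.44, -0.27, -0.21,
        0.4 ]))
large_cup_mid px top [ 0.476  -0.3495] scene [ 0.4792 -0.3456]
   ['scene'] [ 0.4757 -0.3451] [ 0. -0.]
   ['top'] [ 0.4779 -0.3518] [-0. -0.]
   ['scene', 'top'] [ 0.4763 -0.3491] [-1.16 -0.5  -0.94  0.63]
small_cup_mid px top [0.5347 0.3502] scene [0.537  0.3578]
   ['scene'] [0.5352 0.3543] [-0. -0.]
   ['top'] [0.538  0.3552] [0. 0.]
   ['scene', 'top'] [0.5365 0.3547] [-0.14  0.5   0.22  0.53]
wide_ring_mid px top [0.442  0.1497] scene [0.4432 0.1548]
narrow_ring_mid px top [ 0.4549 -0.0232] scene [ 0.4549 -0.0183]
   ['scene'] [ 0.454  -0.0199] [0. 0.]
   ['top'] [ 0.4566 -0.0217] [0. 0.]
   ['scene', 'top'] [ 0.4553 -0.0207] [-0.56  0.16 -0.34  0.48]
turntable_top px top [0.6698 0.1382] scene [0.6777 0.1479]
   ['scene'] [0.6789 0.1474] [-0.  0.]
   ['top'] [0.667  0.1382] [ 0. -0.]
   ['scene', 'top'] [0.6737 0.143 ] [-0.02 -2.69 -1.91 -2.29]
tripod_top px top [ 0.6773 -0.1402] scene [ 0.6807 -0.1348]
   ['scene'] (array([ 0.6804, -0.1345,  0.2897]), array([-0.  ,  0.02, -0.29, -0.07, -0.41]))
   ['top'] (array([ 0.6815, -0.1382, -0.7041]), array([-0.  ,  0.  , -0.11,  0.29, -0.04]))
   ['scene', 'top'] (array([ 0.6807, -0.1364,  0.1625]), array([-0.62, -0.31, -0.29, -0.05, -0.43, -0.65,  0.34, -0.1 ,  0.34,
       -0.02]))
```

```bash
python3 - <<'E'
from lib import *
np.set_printoptions(precision=4,suppress=True)
im={c:cv2.imread(f"pics/{c}0.png") for c in("scene","top")}
obs={}
for c,uv in(("scene",(302,297)),("top",(305,194))):
    hsv=cv2.cvtColor(im[c],cv2.COLOR_BGR2HSV);print(c,hsv[uv[1],uv[0]],hsv[uv[1]+60,uv[0]])
    m=np.uint8((abs(hsv[...,0].astype(int)-hsv[uv[1],uv[0],0])<8)&(hsv[...,1]>hsv[uv[1],uv[0],1]-20))
    m=cv2.morphologyEx(m,cv2.MORPH_OPEN,np.ones((3,3)));_,l=cv2.connectedComponents(m);obs[c]=l==l[uv[1],uv[0]];print(obs[c].sum(),cv2.contourArea(hullpts(c,"turntable_top",[.674,.143,.076])))
for cs in(["scene"],["top"],["scene","top"]): print(fit("turntable_top",.076,(.67,.14),{c:obs[c] for c in cs}))
tt=fit("turntable_top",.076,(.67,.14),obs)[0]
E_={"block_mid":(.4458,-.1744,.03,-.764),"large_cup_mid":(.4763,-.3491,.043,0),"small_cup_mid":(.5365,.3547,.038,0),"wide_ring_mid":(.4426,.1522,.025,0),"narrow_ring_mid":(.4553,-.0207,.025,0),"turntable_top":(*tt,.076,0),"tripod_top":(.6807,-.1364,.095,.1625)}
def ov(c,n,x0,y0,w,h,k=4):
    v=cv2.resize(im[c][y0:y0+h,x0:x0+w],None,fx=k,fy=k,interpolation=2)
    for nn,(x,y,z,a) in E_.items(): cv2.polylines(v,[np.int32((hullpts(c,nn,[x,y,z],a)-[x0-.5,y0-.5])*k)],True,(0,0,255),1)
    return v
a=ov("scene","",170,130,260,210,3);b=ov("top","",210,140,320,160,2.5)
cv2.imwrite("pics/ovs.png",a);cv2.imwrite("pics/ovt.png",b);print(a.shape,b.shape)
E
```

```text
scene [ 18  36 191] [ 30  10 157]
3352 3150.191049430985
top [ 17  59 176] [ 28  24 149]
2385 2335.03433293337
(array([0.6748, 0.1434]), array([-0.,  0.]))
(array([0.6708, 0.1374]), array([-0.,  0.]))
(array([0.673 , 0.1407]), array([-0.42, -1.24, -1.24, -0.71]))
(630, 780, 3) (400, 800, 3)
```

View pics/ovs.png

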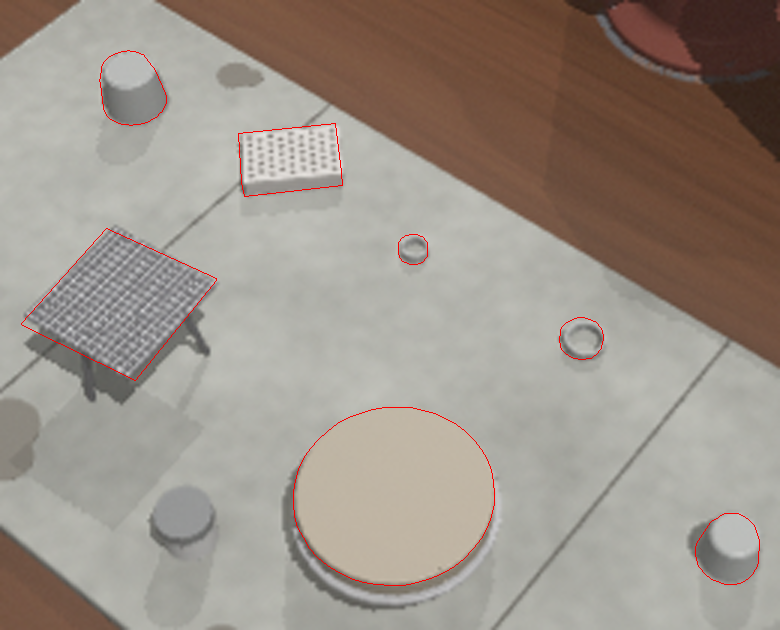

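View pics/ovt.png

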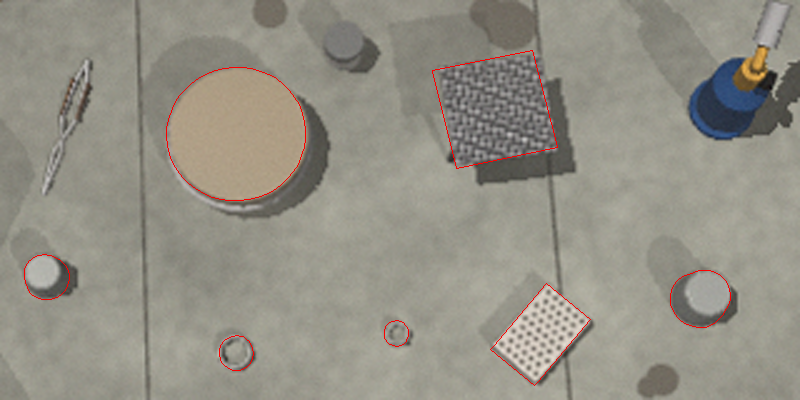

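Both overlays match the edges to about a pixel, so the estimates are good to a few mm. I'll do the small cup first, with the tool yaw unchanged.

```bash
cat > go.py <<'E'
# go.py x y z [yaw of tool y]: fractions of full scale from the present pose
import sys
from lib import *
p,R=tool();p2=np.mean([tool()[0] for _ in range(5)],0)
def rel(t,yaw=None):
    d=R.inv().apply(np.array(t[:3])-p2)
    ya=np.arctan2(*R.apply([0,1,0])[[1,0]]);rz=0
    if yaw is not None: rz=-((yaw-ya+np.pi/2)%np.pi-np.pi/2)
    tilt=R.apply([0,0,1])
    return dict(frac=np.round(d/.8,4).tolist(),dist=round(float(np.linalg.norm(d)),3),rz=round(rz/1.5,4),yaw=round(float(ya),4),tilt=np.round(tilt[:2],4).tolist(),p=np.round(p2,4).tolist())
if __name__=="__main__":
    v=[float(a) for a in sys.argv[1:]];print(rel(v[:3],v[3] if len(v)>3 else None))
E
python3 go.py .5365 .3547 .13
```

```text
{'frac': [-0.4826, -0.1383, 0.096], 'dist': 0.409, 'rz': 0.0, 'yaw': 1.228, 'tilt': [-0.0, -0.0], 'p': [0.21, 0.5886, 0.2068]}
```

```bash
python3 -m inch '[{"dx":-0.2413,"dy":-0.0692,"dz":0.048},{"dx":-0.2413,"dy":-0.0692,"dz":0.048},{"dx":-0.2413,"dy":-0.0692,"dz":0.048},{"dx":-0.2413,"dy":-0.0692,"dz":0.048},{"dx":-0.2413,"dy":-0.0692,"dz":0.048}]' 1
python3 -m inch '[{"dx":-0.2413,"dy":-0.0692,"dz":0.048},{"dx":-0.2413,"dy":-0.0692,"dz":0.048},{"dx":-0.2413,"dy":-0.0692,"dz":0.048},{"dx":-0.2413,"dy":-0.0692,"dz":0.048},{"dx":-0.2413,"dy":-0.0692,"dz":0.048}]'
python3 -m inch '[{"dx":0},{"dx":0}]'
python3 go.py .5365 .3547 .022
```

```text
{'frac': [-0.4826, -0.1383, 0.231], 'dist': 0.442, 'rz': 0.0, 'yaw': 1.228, 'tilt': [-0.0, -0.0], 'p': [0.21, 0.5886, 0.2068]}validation failed for argument at $[0]...
validation failed for argument at $[0]...
validation failed for argument at $[0]...
```

Every row needs all six fields.

```bash
python3 -m inch '[{"dx":-0.2413,"dy":-0.0692,"dz":0.048,"rx":0,"ry":0,"rz":0},{"dx":-0.2413,"dy":-0.0692,"dz":0.048,"rx":0,"ry":0,"rz":0},{"dx":-0.2413,"dy":-0.0692,"dz":0.048,"rx":0,"ry":0,"rz":0},{"dx":-0.2413,"dy":-0.0692,"dz":0.048,"rx":0,"ry":0,"rz":0},{"dx":-0.2413,"dy":-0.0692,"dz":0.048,"rx":0,"ry":0,"rz":0}]' 1
python3 -m inch '[{"dx":-0.2413,"dy":-0.0692,"dz":0.048,"rx":0,"ry":0,"rz":0},{"dx":-0.2413,"dy":-0.0692,"dz":0.048,"rx":0,"ry":0,"rz":0},{"dx":-0.2413,"dy":-0.0692,"dz":0.048,"rx":0,"ry":0,"rz":0},{"dx":-0.2413,"dy":-0.0692,"dz":0.048,"rx":0,"ry":0,"rz":0},{"dx":-0.2413,"dy":-0.0692,"dz":0.048,"rx":0,"ry":0,"rz":0}]'
python3 -m inch '[{"dx":0,"dy":0,"dz":0,"rx":0,"ry":0,"rz":0},{"dx":0,"dy":0,"dz":0,"rx":0,"ry":0,"rz":0}]'
python3 go.py .5365 .3547 .022
```

```text
time: 2.5
tool_pos: [0.3765, 0.468, 0.1668]
tool_rot: [0.0, 0.173, 0.985, -0.001]
contact_force: [-0.6, 1.1, 0.1]
gripper_width: 1.0
grasp_force: 0.0
time: 3.0
tool_pos: [0.5393, 0.3513, 0.1286]
tool_rot: [-0.0, 0.173, 0.985, -0.001]
contact_force: [0.0, -0.5, -0.4]
gripper_width: 0.997
grasp_force: 0.0
time: 3.2
tool_pos: [0.5357, 0.3556, 0.1303]
tool_rot: [-0.0, 0.17, 0.985, 0.0]
contact_force: [0.1, 0.3, 0.1]
gripper_width: 1.002
grasp_force: 0.0
{'frac': [-0.0013, -0.0008, 0.1354], 'dist': 0.108, 'rz': 0.0, 'yaw': 1.2289, 'tilt': [-0.0002, 0.0006], 'p': [0.5357, 0.3556, 0.1303]}
```

```bash
python3 -m inch '[{"dx":-0.001,"dy":-0.001,"dz":0.05,"rx":0,"ry":0,"rz":0},{"dx":-0.001,"dy":-0.001,"dz":0.10,"rx":0,"ry":0,"rz":0},{"dx":-0.001,"dy":-0.001,"dz":0.12,"rx":0,"ry":0,"rz":0},{"dx":-0.001,"dy":-0.001,"dz":0.135,"rx":0,"ry":0,"rz":0},{"dx":-0.001,"dy":-0.001,"dz":0.135,"rx":0,"ry":0,"rz":0}]'
python3 -m inch '[{"dx":0,"dy":0,"dz":0,"rx":0,"ry":0,"rz":0},{"dx":0,"dy":0,"dz":0,"rx":0,"ry":0,"rz":0},{"dx":0,"dy":0,"dz":0,"rx":0,"ry":0,"rz":0},{"dx":0,"dy":0,"dz":0,"rx":0,"ry":0,"rz":0},{"dx":0,"dy":0,"dz":0,"rx":0,"ry":0,"rz":0}]' -1
python3 -m inch '[{"dx":0,"dy":0,"dz":0,"rx":0,"ry":0,"rz":0},{"dx":0,"dy":0,"dz":0,"rx":0,"ry":0,"rz":0},{"dx":0,"dy":0,"dz":0,"rx":0,"ry":0,"rz":0},{"dx":0,"dy":0,"dz":0,"rx":0,"ry":0,"rz":0},{"dx":0,"dy":0,"dz":0,"rx":0,"ry":0,"rz":0}]'
python3 go.py .6807 -.1364 .2
```

```text
time: 3.7
tool_pos: [0.5358, 0.354, 0.0212]
tool_rot: [-0.001, 0.17, 0.985, -0.001]
contact_force: [-0.0, 0.0, 0.9]
gripper_width: 1.002
grasp_force: 0.0
time: 4.2
tool_pos: [0.5384, 0.3543, 0.0243]
tool_rot: [0.001, 0.171, 0.985, 0.001]
contact_force: [-1.4, 0.5, 6.8]
gripper_width: 0.416
grasp_force: 58.9
time: 4.7
tool_pos: [0.5384, 0.3543, 0.0243]
tool_rot: [0.001, 0.171, 0.985, 0.001]
contact_force: [-1.3, -0.1, 5.4]
gripper_width: 0.415
grasp_force: 58.9
{'frac': [-0.3743, -0.5173, -0.2202], 'dist': 0.54, 'rz': 0.0, 'yaw': 1.2278, 'tilt': [0.003, 0.0018], 'p': [0.5384, 0.3543, 0.0243]}
```

The grip closed at 35 mm, so the pads are on the rounded shoulder and being wedged up. I'll regrip 6 mm lower.

```bash
python3 -m inch '[{"dx":0,"dy":0,"dz":0,"rx":0,"ry":0,"rz":0},{"dx":0,"dy":0,"dz":0,"rx":0,"ry":0,"rz":0},{"dx":0,"dy":0,"dz":0,"rx":0,"ry":0,"rz":0},{"dx":0,"dy":0,"dz":0.0075,"rx":0,"ry":0,"rz":0},{"dx":0,"dy":0,"dz":0.0075,"rx":0,"ry":0,"rz":0}]' 0.6
python3 -m inch '[{"dx":0,"dy":0,"dz":0,"rx":0,"ry":0,"rz":0},{"dx":0,"dy":0,"dz":0,"rx":0,"ry":0,"rz":0},{"dx":0,"dy":0,"dz":0,"rx":0,"ry":0,"rz":0},{"dx":0,"dy":0,"dz":0,"rx":0,"ry":0,"rz":0},{"dx":0,"dy":0,"dz":0,"rx":0,"ry":0,"rz":0}]' -1
python3 -m inch '[{"dx":0,"dy":0,"dz":0,"rx":0,"ry":0,"rz":0},{"dx":0,"dy":0,"dz":0,"rx":0,"ry":0,"rz":0}]'
```

```text
time: 5.2
tool_pos: [0.536, 0.353, 0.0145]
tool_rot: [-0.001, 0.171, 0.985, -0.001]
contact_force: [0.0, 1.1, -0.9]
gripper_width: 0.805
grasp_force: 0.0
time: 5.7
tool_pos: [0.5373, 0.3538, 0.0164]
tool_rot: [0.0, 0.171, 0.985, 0.0]
contact_force: [0.1, -0.7, 1.9]
gripper_width: 0.446
grasp_force: 60.0
time: 5.9
tool_pos: [0.5373, 0.3537, 0.0164]
tool_rot: [0.0, 0.171, 0.985, 0.0]
contact_force: [0.1, 0.5, 2.1]
gripper_width: 0.451
grasp_force: 60.1
```

```bash
python3 -m inch '[{"dx":0,"dy":0,"dz":-0.01,"rx":0,"ry":0,"rz":0},{"dx":0,"dy":0,"dz":-0.02,"rx":0,"ry":0,"rz":0},{"dx":0,"dy":0,"dz":-0.06,"rx":0,"ry":0,"rz":0},{"dx":0,"dy":0,"dz":-0.12,"rx":0,"ry":0,"rz":0},{"dx":0,"dy":0,"dz":-0.18,"rx":0,"ry":0,"rz":0}]'
python3 -m inch '[{"dx":0,"dy":0,"dz":-0.06,"rx":0,"ry":0,"rz":0},{"dx":0,"dy":0,"dz":-0.06,"rx":0,"ry":0,"rz":0},{"dx":0,"dy":0,"dz":-0.06,"rx":0,"ry":0,"rz":0}]'
python3 - <<'E'
from lib import *
im=optics.grab_frame("scene");h=proj("scene",tool()[0])[0];print(h,state()["gripper_width"])
x,y=np.int32(h)-[60,60];cv2.imwrite("pics/g1.png",cv2.resize(im[max(y,0):y+120,max(x,0):x+120,::-1],None,fx=4,fy=4,interpolation=2))
E
python3 go.py .6807 -.1364 .2
```

```text
time: 6.4
tool_pos: [0.536, 0.353, 0.1608]
tool_rot: [-0.001, 0.171, 0.985, -0.001]
contact_force: [1.0, 0.8, -1.0]
gripper_width: 0.445
grasp_force: 59.9
time: 6.7
tool_pos: [0.5378, 0.354, 0.2108]
tool_rot: [0.002, 0.171, 0.985, 0.001]
contact_force: [-0.4, 0.3, -1.9]
gripper_width: 0.442
grasp_force: 59.9
[424.87799086 271.71470472] 0.448834077963407
{'frac': [-0.3753, -0.5161, 0.0101], 'dist': 0.511, 'rz': 0.0, 'yaw': 1.228, 'tilt': [-0.0001, -0.0001], 'p': [0.5367, 0.3534, 0.208]}
```

View pics/g1.png

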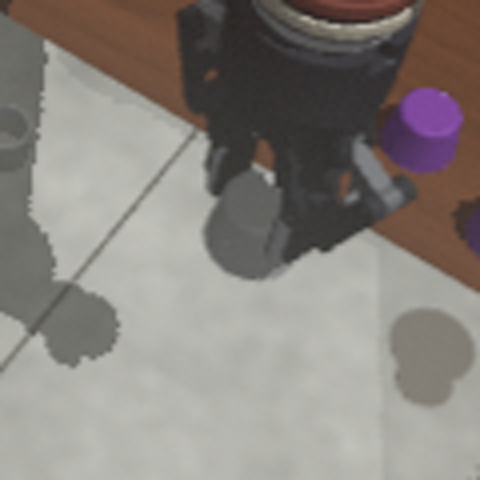

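The cup is held upright and square in the fingers. Carrying it to the tripod.

```bash
python3 -m inch '[{"dx":-0.02,"dy":-0.03,"dz":0,"rx":0,"ry":0,"rz":0},{"dx":-0.05,"dy":-0.069,"dz":0,"rx":0,"ry":0,"rz":0},{"dx":-0.085,"dy":-0.117,"dz":0,"rx":0,"ry":0,"rz":0},{"dx":-0.12,"dy":-0.165,"dz":0,"rx":0,"ry":0,"rz":0},{"dx":-0.155,"dy":-0.213,"dz":0,"rx":0,"ry":0,"rz":0}]'
python3 -m inch '[{"dx":-0.035,"dy":-0.048,"dz":0,"rx":0,"ry":0,"rz":0},{"dx":-0.07,"dy":-0.096,"dz":0,"rx":0,"ry":0,"rz":0},{"dx":-0.105,"dy":-0.144,"dz":0,"rx":0,"ry":0,"rz":0},{"dx":-0.14,"dy":-0.193,"dz":0,"rx":0,"ry":0,"rz":0},{"dx":-0.17,"dy":-0.234,"dz":0,"rx":0,"ry":0,"rz":0}]'
python3 -m inch '[{"dx":-0.03,"dy":-0.042,"dz":0,"rx":0,"ry":0,"rz":0},{"dx":-0.0503,"dy":-0.0691,"dz":0.01,"rx":0,"ry":0,"rz":0},{"dx":-0.0503,"dy":-0.0691,"dz":0.01,"rx":0,"ry":0,"rz":0},{"dx":-0.0503,"dy":-0.0691,"dz":0.01,"rx":0,"ry":0,"rz":0}]'
python3 go.py .6807 -.1364 .092
```

```text
time: 7.25
tool_pos: [0.5951, 0.1495, 0.2048]
tool_rot: [-0.002, 0.17, 0.985, -0.001]
contact_force: [0.4, 0.6, -0.9]
gripper_width: 0.449
grasp_force: 59.9
time: 7.75
tool_pos: [0.6603, -0.0729, 0.2046]
tool_rot: [-0.003, 0.171, 0.985, -0.0]
contact_force: [0.8, 0.2, 0.4]
gripper_width: 0.449
grasp_force: 59.9
time: 8.15
tool_pos: [0.6794, -0.1361, 0.1966]
tool_rot: [-0.003, 0.171, 0.985, 0.001]
contact_force: [-0.6, -0.1, -1.4]
gripper_width: 0.443
grasp_force: 59.9
{'frac': [-0.0024, 0.0002, 0.1307], 'dist': 0.105, 'rz': 0.0, 'yaw': 1.2269, 'tilt': [-0.0053, 0.0022], 'p': [0.6794, -0.1361, 0.1966]}
```

```bash
python3 -m inch '[{"dx":0,"dy":0,"dz":0.04,"rx":0,"ry":0,"rz":0},{"dx":0,"dy":0,"dz":0.08,"rx":0,"ry":0,"rz":0},{"dx":0,"dy":0,"dz":0.11,"rx":0,"ry":0,"rz":0},{"dx":0,"dy":0,"dz":0.125,"rx":0,"ry":0,"rz":0},{"dx":0,"dy":0,"dz":0.13,"rx":0,"ry":0,"rz":0}]'
python3 -m inch '[{"dx":0,"dy":0,"dz":0.001,"rx":0,"ry":0,"rz":0},{"dx":0,"dy":0,"dz":0.003,"rx":0,"ry":0,"rz":0},{"dx":0,"dy":0,"dz":0.004,"rx":0,"ry":0,"rz":0},{"dx":0,"dy":0,"dz":0.004,"rx":0,"ry":0,"rz":0}]'
python3 -m inch '[{"dx":0,"dy":0,"dz":0.001,"rx":0,"ry":0,"rz":0},{"dx":0,"dy":0,"dz":0.002,"rx":0,"ry":0,"rz":0},{"dx":0,"dy":0,"dz":0.002,"rx":0,"ry":0,"rz":0}]'
```

```text
time: 8.65
tool_pos: [0.6795, -0.1346, 0.0936]
tool_rot: [-0.002, 0.17, 0.985, 0.0]
contact_force: [0.9, 0.4, -1.7]
gripper_width: 0.449
grasp_force: 59.9
time: 9.05
tool_pos: [0.6816, -0.1364, 0.094]
tool_rot: [0.001, 0.171, 0.985, -0.0]
contact_force: [-0.3, -0.5, -1.4]
gripper_width: 0.445
grasp_force: 59.9
time: 9.35
tool_pos: [0.6811, -0.1364, 0.0915]
tool_rot: [0.0, 0.171, 0.985, -0.0]
contact_force: [-0.4, 0.1, -0.3]
gripper_width: 0.444
grasp_force: 60.0
```

```bash
python3 -m inch '[{"dx":0,"dy":0,"dz":0.0008,"rx":0,"ry":0,"rz":0},{"dx":0,"dy":0,"dz":0.0008,"rx":0,"ry":0,"rz":0}]'
python3 -m inch '[{"dx":0,"dy":0,"dz":0,"rx":0,"ry":0,"rz":0},{"dx":0,"dy":0,"dz":0,"rx":0,"ry":0,"rz":0},{"dx":0,"dy":0,"dz":0,"rx":0,"ry":0,"rz":0},{"dx":0,"dy":0,"dz":0,"rx":0,"ry":0,"rz":0},{"dx":0,"dy":0,"dz":0,"rx":0,"ry":0,"rz":0}]' 1
python3 -m inch '[{"dx":0,"dy":0,"dz":-0.02,"rx":0,"ry":0,"rz":0},{"dx":0,"dy":0,"dz":-0.06,"rx":0,"ry":0,"rz":0},{"dx":0,"dy":0,"dz":-0.12,"rx":0,"ry":0,"rz":0},{"dx":0,"dy":0,"dz":-0.12,"rx":0,"ry":0,"rz":0},{"dx":0,"dy":0,"dz":-0.12,"rx":0,"ry":0,"rz":0}]'
python3 go.py .4553 -.0207 .1
```

```text
time: 9.55
tool_pos: [0.6812, -0.1363, 0.0914]
tool_rot: [0.0, 0.171, 0.985, -0.0]
contact_force: [-2.3, -0.5, 3.8]
gripper_width: 0.443
grasp_force: 60.6
time: 10.05
tool_pos: [0.6809, -0.1362, 0.0904]
tool_rot: [-0.0, 0.171, 0.985, 0.0]
contact_force: [-0.7, 0.1, -0.2]
gripper_width: 0.997
grasp_force: 0.0
time: 10.55
tool_pos: [0.6826, -0.1367, 0.1909]
tool_rot: [0.003, 0.171, 0.985, -0.0]
contact_force: [0.3, 0.4, -0.2]
gripper_width: 1.004
grasp_force: 0.0
{'frac': [0.317, 0.0411, 0.1116], 'dist': 0.271, 'rz': 0.0, 'yaw': 1.228, 'tilt': [0.006, -0.0019], 'p': [0.6826, -0.1367, 0.1909]}
```

```bash
python3 -m inch '[{"dx":0.0629,"dy":0.0082,"dz":0,"rx":0,"ry":0,"rz":0},{"dx":0.1257,"dy":0.0163,"dz":0,"rx":0,"ry":0,"rz":0},{"dx":0.1886,"dy":0.0245,"dz":0.03,"rx":0,"ry":0,"rz":0},{"dx":0.2514,"dy":0.0326,"dz":0.06,"rx":0,"ry":0,"rz":0},{"dx":0.3143,"dy":0.0408,"dz":0.09,"rx":0,"ry":0,"rz":0}]' 0
python3 -m inch '[{"dx":0,"dy":0,"dz":0.06,"rx":0,"ry":0,"rz":0},{"dx":0,"dy":0,"dz":0.06,"rx":0,"ry":0,"rz":0},{"dx":0,"dy":0,"dz":0.06,"rx":0,"ry":0,"rz":0},{"dx":0,"dy":0,"dz":0.06,"rx":0,"ry":0,"rz":0}]'
python3 - <<'E'
from lib import *
for c in("scene","top"):
    im=optics.grab_frame(c);h=proj(c,[.4553,-.0207,.025])[0]
    x,y=np.int32(h)-[45,45];v=cv2.resize(im[y:y+90,x:x+90,::-1],None,fx=4,fy=4,interpolation=2)
    cv2.polylines(v,[np.int32((hullpts(c,"narrow_ring_mid",[.4553,-.0207,.025])-[x-.5,y-.5])*4)],True,(0,0,255),1)
    cv2.imwrite(f"pics/r1{c}.png",v)
cv2.imwrite("pics/r1.png",np.hstack([cv2.imread("pics/r1scene.png"),cv2.imread("pics/r1top.png")]))
E
python3 go.py .4553 -.0207 .02
```

```text
time: 11.05
tool_pos: [0.4684, -0.0281, 0.121]
tool_rot: [-0.001, 0.171, 0.985, 0.0]
contact_force: [-0.8, 0.4, 0.5]
gripper_width: 0.503
grasp_force: 0.0
time: 11.45
tool_pos: [0.4727, -0.0296, 0.0768]
tool_rot: [0.001, 0.171, 0.985, -0.0]
contact_force: [0.4, 0.2, -0.5]
gripper_width: 0.501
grasp_force: 0.0
{'frac': [0.0249, 0.0031, 0.0713], 'dist': 0.06, 'rz': 0.0, 'yaw': 1.2276, 'tilt': [0.003, -0.0007], 'p': [0.4731, -0.0297, 0.0771]}
```

View pics/r1.png

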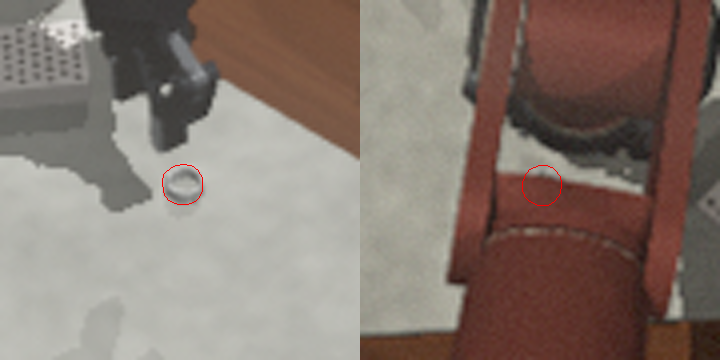

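The ring still sits on its estimate, but the speed cap left the tool 20 mm short. I'll move over it first and then go down.

```bash
python3 -m inch '[{"dx":0.0249,"dy":0.0031,"dz":0,"rx":0,"ry":0,"rz":0},{"dx":0.0249,"dy":0.0031,"dz":0.02,"rx":0,"ry":0,"rz":0},{"dx":0.0249,"dy":0.0031,"dz":0.05,"rx":0,"ry":0,"rz":0},{"dx":0.0249,"dy":0.0031,"dz":0.065,"rx":0,"ry":0,"rz":0},{"dx":0.0249,"dy":0.0031,"dz":0.07,"rx":0,"ry":0,"rz":0}]'
python3 -m inch '[{"dx":0,"dy":0,"dz":0,"rx":0,"ry":0,"rz":0},{"dx":0,"dy":0,"dz":0.0025,"rx":0,"ry":0,"rz":0},{"dx":0,"dy":0,"dz":0.0025,"rx":0,"ry":0,"rz":0}]'
python3 go.py .4553 -.0207 .018
```

```text
time: 12.05
tool_pos: [0.4527, -0.0201, 0.0182]
tool_rot: [-0.001, 0.171, 0.985, 0.0]
contact_force: [0.5, 0.3, 0.5]
gripper_width: 0.5
grasp_force: 0.0
time: 12.35
tool_pos: [0.4537, -0.0202, 0.0178]
tool_rot: [0.001, 0.171, 0.985, -0.0]
contact_force: [-0.5, 0.9, -0.3]
gripper_width: 0.505
grasp_force: 0.0
{'frac': [-0.0021, 0.0001, -0.0003], 'dist': 0.002, 'rz': 0.0, 'yaw': 1.2279, 'tilt': [0.0014, -0.0003], 'p': [0.4537, -0.0202, 0.0178]}
```

Close on the ring, and check the contact force.

```bash
python3 -m inch '[{"dx":-0.001,"dy":0,"dz":0,"rx":0,"ry":0,"rz":0},{"dx":-0.001,"dy":0,"dz":0,"rx":0,"ry":0,"rz":0},{"dx":-0.001,"dy":0,"dz":0,"rx":0,"ry":0,"rz":0},{"dx":-0.001,"dy":0,"dz":0,"rx":0,"ry":0,"rz":0},{"dx":-0.001,"dy":0,"dz":0,"rx":0,"ry":0,"rz":0}]' -1
python3 -m inch '[{"dx":0,"dy":0,"dz":0,"rx":0,"ry":0,"rz":0},{"dx":0,"dy":0,"dz":0,"rx":0,"ry":0,"rz":0}]'
```

```text
time: 12.85
tool_pos: [0.4537, -0.0203, 0.017]
tool_rot: [0.0, 0.171, 0.985, -0.0]
contact_force: [-0.3, 1.1, 0.6]
gripper_width: -0.001
grasp_force: 0.0
time: 13.05
tool_pos: [0.4537, -0.0203, 0.0169]
tool_rot: [-0.0, 0.171, 0.985, -0.0]
contact_force: [0.1, -0.0, 0.7]
gripper_width: -0.003
grasp_force: 0.0
```

The fingers shut on nothing, so I'll look.

```bash
python3 - <<'E'
from lib import *
im=optics.grab_frame("scene");h=proj("scene",[.4553,-.0207,.025])[0]
x,y=np.int32(h)-[70,80];k=4.5;v=cv2.resize(im[y:y+130,x:x+160,::-1],None,fx=k,fy=k,interpolation=2)
cv2.polylines(v,[np.int32((hullpts("scene","narrow_ring_mid",[.4553,-.0207,.025])-[x-.5,y-.5])*k)],True,(0,0,255),1)
p=np.int32((proj("scene",tool()[0])[0]-[x-.5,y-.5])*k);cv2.drawMarker(v,tuple(map(int,p)),(0,255,0))
cv2.imwrite("pics/r2.png",v)
E
```

```text
(no output)
```

View pics/r2.png

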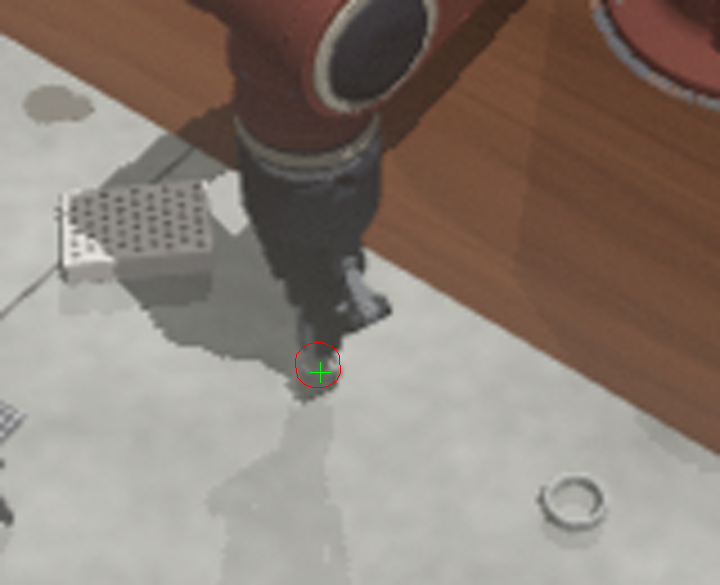

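```bash
python3 -m inch '[{"dx":0,"dy":0,"dz":-0.06,"rx":0,"ry":0,"rz":0},{"dx":0,"dy":0,"dz":-0.06,"rx":0,"ry":0,"rz":0},{"dx":0,"dy":0,"dz":-0.06,"rx":0,"ry":0,"rz":0}]' 
python3 - <<'E'
from lib import *
im=optics.grab_frame("scene");h=proj("scene",[.4553,-.0207,.025])[0]
x,y=np.int32(h)-[40,60];k=6;v=cv2.resize(im[y:y+95,x:x+95,::-1],None,fx=k,fy=k,interpolation=2)
cv2.polylines(v,[np.int32((hullpts("scene","narrow_ring_mid",[.4553,-.0207,.025])-[x-.5,y-.5])*k)],True,(0,0,255),1)
print(tool()[0]);p=np.int32((proj("scene",tool()[0])[0]-[x-.5,y-.5])*k);cv2.drawMarker(v,tuple(map(int,p)),(0,255,0))
cv2.imwrite("pics/r3.png",v)
E
```

```text
time: 13.4
tool_pos: [0.455, -0.0205, 0.0666]
tool_rot: [0.002, 0.171, 0.985, -0.0]
contact_force: [-0.1, 0.6, -0.3]
gripper_width: 0.002
grasp_force: 0.0
[ 0.45381336 -0.0202761   0.06514899]
```

View pics/r3.png

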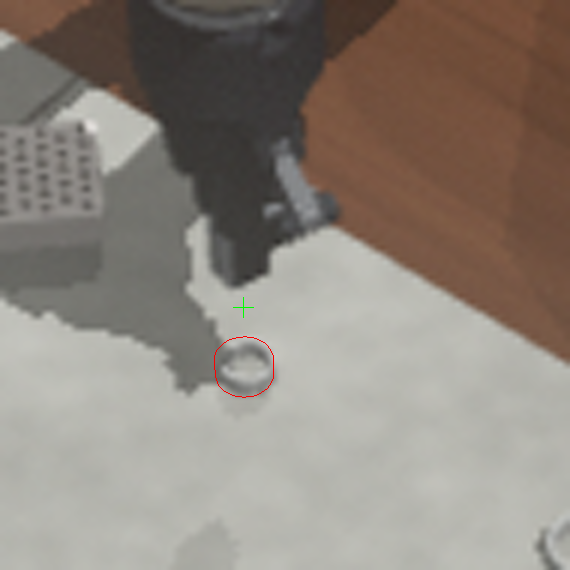

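The ring is untouched. The shut fingertips stand about 10 mm short of the TCP marker, so they passed over the ring. I'll go down by feel.

```bash
python3 -m inch '[{"dx":-0.001,"dy":0,"dz":0,"rx":0,"ry":0,"rz":0},{"dx":-0.001,"dy":0,"dz":0,"rx":0,"ry":0,"rz":0},{"dx":-0.001,"dy":0,"dz":0.04,"rx":0,"ry":0,"rz":0},{"dx":-0.001,"dy":0,"dz":0.06,"rx":0,"ry":0,"rz":0},{"dx":-0.001,"dy":0,"dz":0.0665,"rx":0,"ry":0,"rz":0}]' -0.2
python3 -m inch '[{"dx":0,"dy":0,"dz":0.0012,"rx":0,"ry":0,"rz":0},{"dx":0,"dy":0,"dz":0.0025,"rx":0,"ry":0,"rz":0},{"dx":0,"dy":0,"dz":0.0025,"rx":0,"ry":0,"rz":0}]'
python3 -m inch '[{"dx":0,"dy":0,"dz":0.0012,"rx":0,"ry":0,"rz":0},{"dx":0,"dy":0,"dz":0.0025,"rx":0,"ry":0,"rz":0},{"dx":0,"dy":0,"dz":0.0025,"rx":0,"ry":0,"rz":0}]'
```

```text
time: 13.95
tool_pos: [0.4519, -0.02, 0.0087]
tool_rot: [-0.003, 0.171, 0.985, 0.0]
contact_force: [0.4, 0.0, 0.2]
gripper_width: 0.403
grasp_force: 0.0
time: 14.25
tool_pos: [0.4553, -0.0207, 0.0106]
tool_rot: [0.001, 0.171, 0.985, -0.0]
contact_force: [-0.3, -0.4, 0.5]
gripper_width: 0.398
grasp_force: 0.0
time: 14.55
tool_pos: [0.4546, -0.0206, 0.0079]
tool_rot: [0.0, 0.171, 0.985, -0.0]
contact_force: [0.1, 0.2, -0.1]
gripper_width: 0.402
grasp_force: 0.0
```

```bash
python3 -m inch '[{"dx":0,"dy":0,"dz":0.0012,"rx":0,"ry":0,"rz":0},{"dx":0,"dy":0,"dz":0.0025,"rx":0,"ry":0,"rz":0},{"dx":0,"dy":0,"dz":0.0025,"rx":0,"ry":0,"rz":0}]'
python3 -m inch '[{"dx":0,"dy":0,"dz":0,"rx":0,"ry":0,"rz":0},{"dx":0,"dy":0,"dz":0,"rx":0,"ry":0,"rz":0},{"dx":0,"dy":0,"dz":0,"rx":0,"ry":0,"rz":0},{"dx":0,"dy":0,"dz":0,"rx":0,"ry":0,"rz":0}]' -1
```

```text
time: 14.85
tool_pos: [0.4543, -0.0205, 0.0056]
tool_rot: [-0.0, 0.171, 0.985, 0.0]
contact_force: [-0.8, 0.3, -0.1]
gripper_width: 0.398
grasp_force: 0.0
time: 15.25
tool_pos: [0.4544, -0.0205, 0.0057]
tool_rot: [-0.0, 0.171, 0.985, -0.0]
contact_force: [0.2, 0.5, 1.0]
gripper_width: 0.001
grasp_force: 0.0
```

```bash
python3 - <<'E'
from lib import *
im=optics.grab_frame("scene");h=proj("scene",[.4553,-.0207,.025])[0]
x,y=np.int32(h)-[40,60];k=6;v=cv2.resize(im[y:y+95,x:x+95,::-1],None,fx=k,fy=k,interpolation=2)
cv2.polylines(v,[np.int32((hullpts("scene","narrow_ring_mid",[.4553,-.0207,.025])-[x-.5,y-.5])*k)],True,(0,0,255),1)
cv2.imwrite("pics/r4.png",v)
E
```

```text
(no output)
```

View pics/r4.png

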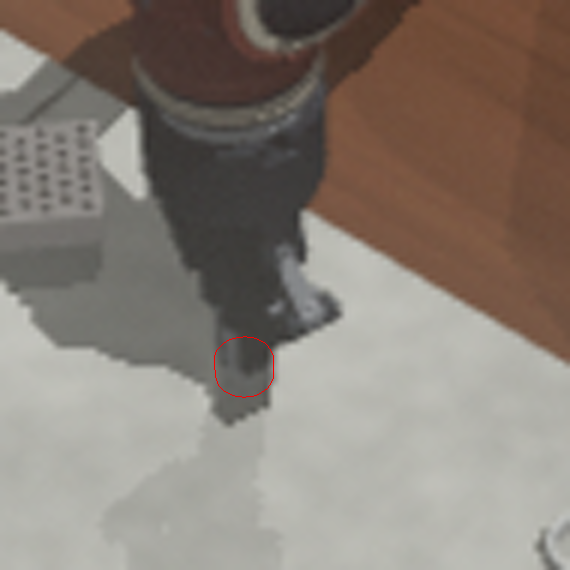

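The fingertip bottom edge projects to about z ≈ 0.03, so the real tips end roughly 25 mm above the reported TCP. That also explains the high grip on the cup. I'll keep going down by feel.

```bash
python3 -m inch '[{"dx":0,"dy":0,"dz":0,"rx":0,"ry":0,"rz":0},{"dx":0,"dy":0,"dz":0,"rx":0,"ry":0,"rz":0},{"dx":0,"dy":0,"dz":0.005,"rx":0,"ry":0,"rz":0},{"dx":0,"dy":0,"dz":0.0075,"rx":0,"ry":0,"rz":0},{"dx":0,"dy":0,"dz":0.0075,"rx":0,"ry":0,"rz":0}]' -0.2
python3 -m inch '[{"dx":0,"dy":0,"dz":0.0012,"rx":0,"ry":0,"rz":0},{"dx":0,"dy":0,"dz":0.0025,"rx":0,"ry":0,"rz":0},{"dx":0,"dy":0,"dz":0.0025,"rx":0,"ry":0,"rz":0}]'
```

```text
time: 15.8
tool_pos: [0.4539, -0.0204, -0.001]
tool_rot: [-0.001, 0.171, 0.985, 0.0]
contact_force: [-0.2, 0.0, -0.3]
gripper_width: 0.401
grasp_force: 0.0
time: 16.1
tool_pos: [0.4544, -0.0205, -0.0024]
tool_rot: [-0.0, 0.171, 0.985, 0.0]
contact_force: [0.4, -0.7, -0.4]
gripper_width: 0.399
grasp_force: 0.0
```

```bash
python3 -m inch '[{"dx":0,"dy":0,"dz":0,"rx":0,"ry":0,"rz":0},{"dx":0,"dy":0,"dz":0,"rx":0,"ry":0,"rz":0},{"dx":0,"dy":0,"dz":0,"rx":0,"ry":0,"rz":0},{"dx":0,"dy":0,"dz":0,"rx":0,"ry":0,"rz":0}]' -1
```

```text
time: 16.5
tool_pos: [0.4548, -0.0206, -0.0019]
tool_rot: [0.0, 0.171, 0.985, -0.0]
contact_force: [-0.8, -0.3, 2.3]
gripper_width: 0.26
grasp_force: 59.0
```

The ring is gripped. Lift, then measure where the small cup and the ring really are.

```bash
python3 -m inch '[{"dx":0,"dy":0,"dz":-0.01,"rx":0,"ry":0,"rz":0},{"dx":0,"dy":0,"dz":-0.04,"rx":0,"ry":0,"rz":0},{"dx":0,"dy":0,"dz":-0.1,"rx":0,"ry":0,"rz":0},{"dx":0,"dy":0,"dz":-0.15,"rx":0,"ry":0,"rz":0},{"dx":0,"dy":0,"dz":-0.2,"rx":0,"ry":0,"rz":0}]'
python3 -m inch '[{"dx":0,"dy":0,"dz":-0.053,"rx":0,"ry":0,"rz":0},{"dx":0,"dy":0,"dz":-0.053,"rx":0,"ry":0,"rz":0},{"dx":0,"dy":0,"dz":-0.053,"rx":0,"ry":0,"rz":0}]'
python3 - <<'E'
from lib import *
obs={}
for c in("scene","top"):
    optics.grab_frame(c);m=mask(c,"small_cup_mid",proj(c,[.681,-.136,.113])[0])
    if m is not None: obs[c]=m;print(c,fit("small_cup_mid",.113,(.68,-.136),{c:m}),m.sum(),cv2.contourArea(hullpts(c,"small_cup_mid",[.681,-.136,.113])))
if len(obs)>1: print(fit("small_cup_mid",.113,(.68,-.136),obs))
im=optics.grab_frame("scene")
c="scene";h=proj(c,tool()[0]+[0,0,.03])[0];x,y=np.int32(h)-[60,50];cv2.imwrite("pics/r5.png",cv2.resize(im[max(y,0):y+100,x:x+120,::-1],None,fx=5,fy=5,interpolation=2))
E
python3 go.py .6811 -.1359 .16
```

```text
time: 17.0
tool_pos: [0.4541, -0.0204, 0.1597]
tool_rot: [0.0, 0.171, 0.985, -0.0]
contact_force: [1.4, -0.3, -0.1]
gripper_width: 0.262
grasp_force: 58.9
time: 17.3
tool_pos: [0.4551, -0.0206, 0.2017]
tool_rot: [0.001, 0.171, 0.985, -0.0]
contact_force: [-1.2, 0.6, -1.1]
gripper_width: 0.258
grasp_force: 58.9
scene (array([ 0.67843124, -0.13528721]), array([ 0., -0.])) 386 373.94758937798906
top (array([ 0.6826706 , -0.13719932]), array([ 0., -0.])) 266 271.03531143884175
(array([ 0.68020803, -0.13602626]), array([-0.76,  0.32, -0.37,  0.91]))
{'frac': [-0.3168, -0.0404, 0.0466], 'dist': 0.258, 'rz': 0.0, 'yaw': 1.228, 'tilt': [-0.0035, 0.0008], 'p': [0.4534, -0.0203, 0.1981]}
```

View pics/r5.png

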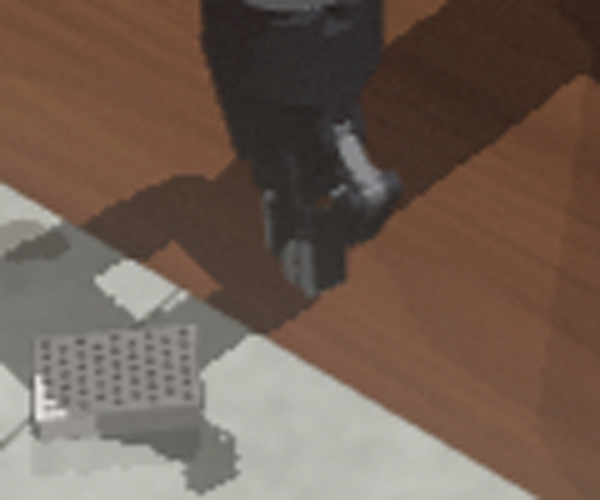

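The ring is centred in the fingertips, and the cup stands at (0.680, -0.136), within 1 mm of the gauze centre. Moving over it.

```bash
python3 -m inch '[{"dx":-0.04,"dy":-0.0053,"dz":0,"rx":0,"ry":0,"rz":0},{"dx":-0.08,"dy":-0.0105,"dz":0,"rx":0,"ry":0,"rz":0},{"dx":-0.12,"dy":-0.0158,"dz":0,"rx":0,"ry":0,"rz":0},{"dx":-0.16,"dy":-0.021,"dz":0,"rx":0,"ry":0,"rz":0},{"dx":-0.2,"dy":-0.0263,"dz":0,"rx":0,"ry":0,"rz":0}]'
python3 -m inch '[{"dx":-0.04,"dy":-0.0053,"dz":0,"rx":0,"ry":0,"rz":0},{"dx":-0.08,"dy":-0.0105,"dz":0,"rx":0,"ry":0,"rz":0},{"dx":-0.114,"dy":-0.015,"dz":0.03,"rx":0,"ry":0,"rz":0},{"dx":-0.114,"dy":-0.015,"dz":0.05,"rx":0,"ry":0,"rz":0},{"dx":-0.114,"dy":-0.015,"dz":0.05,"rx":0,"ry":0,"rz":0}]'
python3 -m inch '[{"dx":0,"dy":0,"dz":0,"rx":0,"ry":0,"rz":0},{"dx":0,"dy":0,"dz":0,"rx":0,"ry":0,"rz":0}]'
python3 go.py .6800 -.136 .109
```

```text
time: 18.05
tool_pos: [0.5986, -0.0946, 0.1983]
tool_rot: [-0.001, 0.171, 0.985, 0.0]
contact_force: [0.2, -0.5, -0.2]
gripper_width: 0.259
grasp_force: 58.9
time: 18.55
tool_pos: [0.6771, -0.1353, 0.1542]
tool_rot: [-0.005, 0.171, 0.985, 0.001]
contact_force: [-0.8, 0.4, -1.5]
gripper_width: 0.258
grasp_force: 58.9
time: 18.75
tool_pos: [0.6798, -0.1356, 0.1614]
tool_rot: [0.001, 0.17, 0.985, -0.0]
contact_force: [0.1, -0.1, 0.7]
gripper_width: 0.262
grasp_force: 58.9
{'frac': [-0.0003, -0.0004, 0.0655], 'dist': 0.052, 'rz': 0.0, 'yaw': 1.2285, 'tilt': [0.0013, -0.0004], 'p': [0.6798, -0.1356, 0.1614]}
```

```bash
python3 -m inch '[{"dx":0,"dy":0,"dz":0.03,"rx":0,"ry":0,"rz":0},{"dx":0,"dy":0,"dz":0.05,"rx":0,"ry":0,"rz":0},{"dx":0,"dy":0,"dz":0.058,"rx":0,"ry":0,"rz":0},{"dx":0,"dy":0,"dz":0.061,"rx":0,"ry":0,"rz":0},{"dx":0,"dy":0,"dz":0.061,"rx":0,"ry":0,"rz":0}]'
python3 -m inch '[{"dx":0,"dy":0,"dz":0.001,"rx":0,"ry":0,"rz":0},{"dx":0,"dy":0,"dz":0.002,"rx":0,"ry":0,"rz":0},{"dx":0,"dy":0,"dz":0.002,"rx":0,"ry":0,"rz":0}]'
python3 -m inch '[{"dx":0,"dy":0,"dz":0.001,"rx":0,"ry":0,"rz":0},{"dx":0,"dy":0,"dz":0.001,"rx":0,"ry":0,"rz":0}]'
```

```text
time: 19.25
tool_pos: [0.6799, -0.136, 0.1115]
tool_rot: [0.0, 0.171, 0.985, -0.0]
contact_force: [-0.5, -0.3, -0.4]
gripper_width: 0.259
grasp_force: 58.9
time: 19.55
tool_pos: [0.6803, -0.1362, 0.1103]
tool_rot: [0.0, 0.171, 0.985, -0.0]
contact_force: [1.1, -0.3, -0.6]
gripper_width: 0.264
grasp_force: 58.9
time: 19.75
tool_pos: [0.6802, -0.1362, 0.1095]
tool_rot: [0.0, 0.171, 0.985, -0.0]
contact_force: [0.8, 1.0, 1.9]
gripper_width: 0.265
grasp_force: 59.1
```

```bash
python3 -m inch '[{"dx":0,"dy":0,"dz":0.0005,"rx":0,"ry":0,"rz":0},{"dx":0,"dy":0,"dz":0.0005,"rx":0,"ry":0,"rz":0}]'
python3 -m inch '[{"dx":0,"dy":0,"dz":0,"rx":0,"ry":0,"rz":0},{"dx":0,"dy":0,"dz":0,"rx":0,"ry":0,"rz":0},{"dx":0,"dy":0,"dz":0,"rx":0,"ry":0,"rz":0}]' -0.1
python3 -m inch '[{"dx":0,"dy":0,"dz":-0.01,"rx":0,"ry":0,"rz":0},{"dx":0,"dy":0,"dz":-0.05,"rx":0,"ry":0,"rz":0},{"dx":0,"dy":0,"dz":-0.1,"rx":0,"ry":0,"rz":0},{"dx":0,"dy":0,"dz":-0.115,"rx":0,"ry":0,"rz":0},{"dx":0,"dy":0,"dz":-0.115,"rx":0,"ry":0,"rz":0}]'
python3 go.py .4458 -.1744 .1 .807
```

```text
time: 19.95
tool_pos: [0.6803, -0.1362, 0.1094]
tool_rot: [0.0, 0.171, 0.985, -0.0]
contact_force: [-0.6, 0.1, 4.6]
gripper_width: 0.264
grasp_force: 59.3
time: 20.25
tool_pos: [0.6796, -0.136, 0.1078]
tool_rot: [-0.0, 0.171, 0.985, 0.0]
contact_force: [-0.2, -0.1, -0.4]
gripper_width: 0.451
grasp_force: 0.0
time: 20.75
tool_pos: [0.6818, -0.1367, 0.2049]
tool_rot: [0.003, 0.171, 0.985, -0.0]
contact_force: [0.1, -0.3, 0.1]
gripper_width: 0.448
grasp_force: 0.0
{'frac': [0.2629, -0.1436, 0.1293], 'dist': 0.261, 'rz': np.float64(0.2807), 'yaw': 1.228, 'tilt': [0.0066, -0.0021], 'p': [0.6818, -0.1367, 0.2049]}
```

```bash
python3 -m inch '[{"dx":0.04,"dy":-0.0221,"dz":0,"rx":0,"ry":0,"rz":0.07},{"dx":0.08,"dy":-0.0443,"dz":0,"rx":0,"ry":0,"rz":0.14},{"dx":0.12,"dy":-0.0664,"dz":0,"rx":0,"ry":0,"rz":0.21},{"dx":0.16,"dy":-0.0885,"dz":0.03,"rx":0,"ry":0,"rz":0.28},{"dx":0.2,"dy":-0.1106,"dz":0.06,"rx":0,"ry":0,"rz":0.2807}]' 1
python3 go.py .4458 -.1744 .07 .807
python3 -m inch '[{"dx":0,"dy":0,"dz":0,"rx":0,"ry":0,"rz":0},{"dx":0,"dy":0,"dz":0,"rx":0,"ry":0,"rz":0}]'
python3 go.py .4458 -.1744 .07 .807
```

```text
time: 21.25
tool_pos: [0.4976, -0.1655, 0.1506]
tool_rot: [-0.001, 0.373, 0.928, -0.0]
contact_force: [0.3, -0.1, -0.4]
gripper_width: 1.003
grasp_force: 0.0
{'frac': [0.0389, -0.0529, 0.1009], 'dist': 0.096, 'rz': np.float64(-0.001), 'yaw': 0.8055, 'tilt': [-0.001, 0.0003], 'p': [0.4976, -0.1655, 0.1506]}
time: 21.45
tool_pos: [0.4975, -0.1649, 0.1496]
tool_rot: [-0.002, 0.373, 0.928, 0.0]
contact_force: [0.2, -0.1, 0.2]
gripper_width: 1.001
grasp_force: 0.0
{'frac': [0.038, -0.0531, 0.0998], 'dist': 0.095, 'rz': np.float64(-0.0006), 'yaw': 0.8061, 'tilt': [-0.0039, 0.0022], 'p': [0.4975, -0.1649, 0.1496]}
```

```bash
python3 -m inch '[{"dx":0.038,"dy":-0.053,"dz":0,"rx":0,"ry":0,"rz":0},{"dx":0.038,"dy":-0.053,"dz":0.04,"rx":0,"ry":0,"rz":0},{"dx":0.038,"dy":-0.053,"dz":0.09,"rx":0,"ry":0,"rz":0},{"dx":0.038,"dy":-0.053,"dz":0.13,"rx":0,"ry":0,"rz":0},{"dx":0.038,"dy":-0.053,"dz":0.15,"rx":0,"ry":0,"rz":0}]'
python3 -m inch '[{"dx":0,"dy":0,"dz":0.02,"rx":0,"ry":0,"rz":0},{"dx":0,"dy":0,"dz":0.035,"rx":0,"ry":0,"rz":0},{"dx":0,"dy":0,"dz":0.0425,"rx":0,"ry":0,"rz":0},{"dx":0,"dy":0,"dz":0.0425,"rx":0,"ry":0,"rz":0}]'
python3 -m inch '[{"dx":0,"dy":0,"dz":0,"rx":0,"ry":0,"rz":0},{"dx":0,"dy":0,"dz":0,"rx":0,"ry":0,"rz":0},{"dx":0,"dy":0,"dz":0,"rx":0,"ry":0,"rz":0},{"dx":0,"dy":0,"dz":0,"rx":0,"ry":0,"rz":0}]' -1
```

```text
time: 21.95
tool_pos: [0.4483, -0.1747, 0.0305]
tool_rot: [-0.001, 0.372, 0.928, 0.0]
contact_force: [0.2, -0.1, 0.0]
gripper_width: 1.0
grasp_force: 0.0
time: 22.35
tool_pos: [0.4486, -0.1752, -0.0017]
tool_rot: [-0.0, 0.373, 0.928, 0.0]
contact_force: [-0.4, -0.5, -0.4]
gripper_width: 0.998
grasp_force: 0.0
time: 22.75
tool_pos: [0.4496, -0.176, 0.0001]
tool_rot: [0.002, 0.373, 0.928, -0.0]
contact_force: [0.5, 0.2, 5.3]
gripper_width: 0.681
grasp_force: 66.1
```

```bash
python3 -m inch '[{"dx":0,"dy":0,"dz":-0.01,"rx":0,"ry":0,"rz":0},{"dx":0,"dy":0,"dz":-0.04,"rx":0,"ry":0,"rz":0},{"dx":0,"dy":0,"dz":-0.09,"rx":0,"ry":0,"rz":0},{"dx":0,"dy":0,"dz":-0.14,"rx":0,"ry":0,"rz":0},{"dx":0,"dy":0,"dz":-0.18,"rx":0,"ry":0,"rz":0}]'
python3 -m inch '[{"dx":0,"dy":0,"dz":-0.02,"rx":0,"ry":0,"rz":0},{"dx":0,"dy":0,"dz":-0.02,"rx":0,"ry":0,"rz":0},{"dx":0,"dy":0,"dz":-0.02,"rx":0,"ry":0,"rz":0}]'
python3 go.py .6752 .1386 .16
```

```text
time: 23.25
tool_pos: [0.4481, -0.1751, 0.1447]
tool_rot: [0.001, 0.373, 0.928, -0.0]
contact_force: [0.4, 0.1, -0.8]
gripper_width: 0.682
grasp_force: 65.4
time: 23.55
tool_pos: [0.4473, -0.1747, 0.1569]
tool_rot: [-0.001, 0.373, 0.928, 0.0]
contact_force: [-0.3, 0.1, -2.3]
gripper_width: 0.681
grasp_force: 65.4
{'frac': [0.0652, 0.4799, -0.0041], 'dist': 0.387, 'rz': 0.0, 'yaw': 0.8069, 'tilt': [-0.0021, 0.0012], 'p': [0.4473, -0.1747, 0.1569]}
```

```bash
python3 -m inch '[{"dx":0.005,"dy":0.035,"dz":0,"rx":0,"ry":0,"rz":0},{"dx":0.011,"dy":0.08,"dz":0,"rx":0,"ry":0,"rz":0},{"dx":0.018,"dy":0.13,"dz":0,"rx":0,"ry":0,"rz":0},{"dx":0.025,"dy":0.18,"dz":0,"rx":0,"ry":0,"rz":0},{"dx":0.032,"dy":0.23,"dz":0,"rx":0,"ry":0,"rz":0}]'
python3 -m inch '[{"dx":0.007,"dy":0.05,"dz":0,"rx":0,"ry":0,"rz":0},{"dx":0.014,"dy":0.10,"dz":0,"rx":0,"ry":0,"rz":0},{"dx":0.021,"dy":0.15,"dz":0,"rx":0,"ry":0,"rz":0},{"dx":0.028,"dy":0.2,"dz":0,"rx":0,"ry":0,"rz":0},{"dx":0.034,"dy":0.2495,"dz":0,"rx":0,"ry":0,"rz":0}]'
python3 -m inch '[{"dx":0,"dy":0,"dz":0,"rx":0,"ry":0,"rz":0},{"dx":0,"dy":0,"dz":0.04,"rx":0,"ry":0,"rz":0},{"dx":0,"dy":0,"dz":0.08,"rx":0,"ry":0,"rz":0},{"dx":0,"dy":0,"dz":0.11,"rx":0,"ry":0,"rz":0},{"dx":0,"dy":0,"dz":0.11,"rx":0,"ry":0,"rz":0}]'
python3 go.py .6752 .1386 .054
```

```text
time: 24.05
tool_pos: [0.5559, -0.0229, 0.1549]
tool_rot: [-0.003, 0.373, 0.928, -0.001]
contact_force: [0.0, -0.5, -1.3]
gripper_width: 0.684
grasp_force: 65.4
time: 24.55
tool_pos: [0.6743, 0.1397, 0.1541]
tool_rot: [-0.003, 0.373, 0.928, -0.001]
contact_force: [0.3, -1.0, -1.8]
gripper_width: 0.684
grasp_force: 65.4
time: 25.05
tool_pos: [0.6695, 0.1373, 0.0618]
tool_rot: [-0.007, 0.373, 0.928, -0.003]
contact_force: [-1.0, -0.3, -1.4]
gripper_width: 0.684
grasp_force: 65.4
{'frac': [-0.0042, 0.0062, 0.0096], 'dist': 0.01, 'rz': 0.0, 'yaw': 0.8067, 'tilt': [-0.0147, -0.0016], 'p': [0.6695, 0.1373, 0.0618]}
```

```bash
python3 -m inch '[{"dx":0,"dy":0,"dz":0,"rx":0,"ry":0,"rz":0},{"dx":0,"dy":0,"dz":0,"rx":0,"ry":0,"rz":0}]'
python3 go.py .6752 .1386 .054
```

```text
time: 25.25
tool_pos: [0.6762, 0.1381, 0.0718]
tool_rot: [0.001, 0.373, 0.928, 0.0]
contact_force: [0.4, 0.9, -1.1]
gripper_width: 0.682
grasp_force: 65.4
{'frac': [0.0014, -0.0005, 0.0223], 'dist': 0.018, 'rz': 0.0, 'yaw': 0.8066, 'tilt': [0.0018, 0.0001], 'p': [0.6762, 0.1381, 0.0718]}
```

```bash
python3 -m inch '[{"dx":0.0005,"dy":0,"dz":0.006,"rx":0,"ry":0,"rz":0},{"dx":0.0005,"dy":0,"dz":0.012,"rx":0,"ry":0,"rz":0},{"dx":0.0005,"dy":0,"dz":0.0165,"rx":0,"ry":0,"rz":0},{"dx":0.0005,"dy":0,"dz":0.0165,"rx":0,"ry":0,"rz":0}]'
python3 -m inch '[{"dx":0,"dy":0,"dz":0.001,"rx":0,"ry":0,"rz":0},{"dx":0,"dy":0,"dz":0.0015,"rx":0,"ry":0,"rz":0},{"dx":0,"dy":0,"dz":0.0015,"rx":0,"ry":0,"rz":0}]'
python3 -m inch '[{"dx":0,"dy":0,"dz":0.001,"rx":0,"ry":0,"rz":0},{"dx":0,"dy":0,"dz":0.001,"rx":0,"ry":0,"rz":0}]'
python3 -m inch '[{"dx":0,"dy":0,"dz":0.001,"rx":0,"ry":0,"rz":0},{"dx":0,"dy":0,"dz":0.001,"rx":0,"ry":0,"rz":0}]'
```

```text
time: 25.65
tool_pos: [0.6746, 0.1386, 0.0565]
tool_rot: [-0.001, 0.373, 0.928, -0.0]
contact_force: [-0.3, 0.3, -2.3]
gripper_width: 0.681
grasp_force: 65.5
time: 25.95
tool_pos: [0.6753, 0.1386, 0.0563]
tool_rot: [0.0, 0.373, 0.928, 0.0]
contact_force: [-0.3, 0.3, -1.2]
gripper_width: 0.683
grasp_force: 65.6
time: 26.15
tool_pos: [0.6753, 0.1387, 0.0562]
tool_rot: [0.0, 0.373, 0.928, 0.0]
contact_force: [-2.1, -0.9, 1.8]
gripper_width: 0.683
grasp_force: 66.0
time: 26.35
tool_pos: [0.6754, 0.1386, 0.0562]
tool_rot: [0.0, 0.373, 0.928, -0.0]
contact_force: [-4.1, -0.1, 6.8]
gripper_width: 0.682
grasp_force: 66.4
```

The block is seated: z stopped and the force rose. Release, rise clear and measure the block, the tripod pair and the large cup.

```bash
python3 -m inch '[{"dx":0,"dy":0,"dz":-0.001,"rx":0,"ry":0,"rz":0},{"dx":0,"dy":0,"dz":-0.001,"rx":0,"ry":0,"rz":0},{"dx":0,"dy":0,"dz":-0.001,"rx":0,"ry":0,"rz":0},{"dx":0,"dy":0,"dz":-0.001,"rx":0,"ry":0,"rz":0}]' 1
python3 -m inch '[{"dx":0,"dy":0,"dz":-0.02,"rx":0,"ry":0,"rz":0},{"dx":0,"dy":0,"dz":-0.07,"rx":0,"ry":0,"rz":0},{"dx":0,"dy":0,"dz":-0.12,"rx":0,"ry":0,"rz":0},{"dx":0,"dy":0,"dz":-0.18,"rx":0,"ry":0,"rz":0},{"dx":0,"dy":0,"dz":-0.18,"rx":0,"ry":0,"rz":0}]'
python3 go.py .4763 -.3491 .2
python3 -m inch '[{"dx":0.0,"dy":-0.055,"dz":0,"rx":0,"ry":0,"rz":0},{"dx":0.0,"dy":-0.11,"dz":0,"rx":0,"ry":0,"rz":0},{"dx":0,"dy":-0.165,"dz":0,"rx":0,"ry":0,"rz":0},{"dx":0,"dy":-0.22,"dz":0,"rx":0,"ry":0,"rz":0},{"dx":0,"dy":-0.275,"dz":0,"rx":0,"ry":0,"rz":0}]'
python3 - <<'E'
from lib import *
np.set_printoptions(precision=4,suppress=True)
im={}
for c in("scene","top"): im[c]=optics.grab_frame(c).copy()
for n,z,g,y in(("block_mid",.086,(.673,.1407),-.764),("narrow_ring_mid",.136,(.68,-.136),None),("large_cup_mid",.043,(.4763,-.3491),None),("wide_ring_mid",.025,(.4426,.1522),None)):
    o={}
    for c in im:
        m=mask(c,n,proj(c,[*g,z])[0],15)
        if m is not None:
            if "ring" in n:
                h=cv2.convexHull(np.argwhere(m)[:,::-1].astype(np.int32));t=np.uint8(m);cv2.fillConvexPoly(t,h,1);m=t>0
            o[c]=m;print(n,c,*fit(n,z,g,{c:m},y))
    if len(o)>1:print("   both",*fit(n,z,g,o,y))
E
python3 go.py .4763 -.3491 .2
```

```text
time: 26.75
tool_pos: [0.6751, 0.1386, 0.055]
tool_rot: [-0.0, 0.373, 0.928, -0.0]
contact_force: [-0.1, -0.5, 0.3]
gripper_width: 1.004
grasp_force: 0.0
time: 27.25
tool_pos: [0.68, 0.1391, 0.2114]
tool_rot: [0.008, 0.373, 0.928, 0.004]
contact_force: [0.3, 0.8, 0.7]
gripper_width: 1.0
grasp_force: 0.0
{'frac': [-0.2381, -0.617, 0.0089], 'dist': 0.529, 'rz': 0.0, 'yaw': 0.8071, 'tilt': [0.0173, 0.0016], 'p': [0.68, 0.1391, 0.2114]}
time: 27.75
tool_pos: [0.522, -0.0213, 0.2005]
tool_rot: [0.001, 0.372, 0.928, 0.0]
contact_force: [0.4, -0.6, 0.2]
gripper_width: 0.997
grasp_force: 0.0
block_mid scene [ 0.6721  0.1433 -0.7266] [ 0.   -0.01  0.14  0.04  0.29]
block_mid top [ 0.6744  0.1417 -0.7734] [ 0.   -0.    0.11 -0.02  0.11]
   both [ 0.673   0.1427 -0.7209] [-0.47  0.12  0.14  0.03  0.3  -0.34  0.51 -0.03 -0.01  0.25]
narrow_ring_mid scene [ 0.6791 -0.1346] [0. 0.]
large_cup_mid scene [ 0.4739 -0.3474] [0. 0.]
large_cup_mid top [ 0.4779 -0.3502] [ 0. -0.]
   both [ 0.4759 -0.3488] [-0.85  0.18 -0.45  0.73]
wide_ring_mid scene [0.4435 0.1556] [ 0. -0.]
wide_ring_mid top [0.4443 0.1544] [-0. -0.]
   both [0.4439 0.155 ] [-0.26 -0.02 -0.23  0.16]
{'frac': [-0.2418, -0.3387, -0.0008], 'dist': 0.333, 'rz': 0.0, 'yaw': 0.8083, 'tilt': [-0.0001, 0.0001], 'p': [0.5236, -0.0196, 0.1994]}
```

```bash
python3 -m inch '[{"dx":-0.035,"dy":-0.049,"dz":0,"rx":0,"ry":0,"rz":0},{"dx":-0.07,"dy":-0.098,"dz":0,"rx":0,"ry":0,"rz":0},{"dx":-0.105,"dy":-0.147,"dz":0,"rx":0,"ry":0,"rz":0},{"dx":-0.14,"dy":-0.196,"dz":0,"rx":0,"ry":0,"rz":0},{"dx":-0.17,"dy":-0.238,"dz":0,"rx":0,"ry":0,"rz":0}]'
python3 -m inch '[{"dx":-0.035,"dy":-0.05,"dz":0,"rx":0,"ry":0,"rz":0},{"dx":-0.0718,"dy":-0.1007,"dz":0.04,"rx":0,"ry":0,"rz":0},{"dx":-0.0718,"dy":-0.1007,"dz":0.09,"rx":0,"ry":0,"rz":0},{"dx":-0.0718,"dy":-0.1007,"dz":0.09,"rx":0,"ry":0,"rz":0}]'
python3 -m inch '[{"dx":0,"dy":0,"dz":0,"rx":0,"ry":0,"rz":0},{"dx":0,"dy":0,"dz":0,"rx":0,"ry":0,"rz":0}]'
python3 go.py .476 -.349 0
```

```text
time: 28.75
tool_pos: [0.4894, -0.2537, 0.1993]
tool_rot: [0.0, 0.373, 0.928, -0.0]
contact_force: [0.3, 0.4, -0.1]
gripper_width: 1.002
grasp_force: 0.0
time: 29.15
tool_pos: [0.4717, -0.3479, 0.1198]
tool_rot: [-0.006, 0.374, 0.928, 0.002]
contact_force: [0.3, 0.6, -1.2]
gripper_width: 1.001
grasp_force: 0.0
time: 29.35
tool_pos: [0.4768, -0.3498, 0.1297]
tool_rot: [0.002, 0.372, 0.928, -0.001]
contact_force: [1.0, -0.4, 0.6]
gripper_width: 1.001
grasp_force: 0.0
{'frac': [0.002, 0.0, 0.1621], 'dist': 0.13, 'rz': 0.0, 'yaw': 0.8084, 'tilt': [0.0025, -0.0021], 'p': [0.4768, -0.3498, 0.1297]}
```

```bash
python3 -m inch '[{"dx":0.001,"dy":0,"dz":0.04,"rx":0,"ry":0,"rz":0},{"dx":0.001,"dy":0,"dz":0.08,"rx":0,"ry":0,"rz":0},{"dx":0.001,"dy":0,"dz":0.12,"rx":0,"ry":0,"rz":0},{"dx":0.001,"dy":0,"dz":0.15,"rx":0,"ry":0,"rz":0},{"dx":0.001,"dy":0,"dz":0.16,"rx":0,"ry":0,"rz":0}]'
python3 -m inch '[{"dx":0,"dy":0,"dz":0,"rx":0,"ry":0,"rz":0},{"dx":0,"dy":0,"dz":0,"rx":0,"ry":0,"rz":0}]'
python3 -m inch '[{"dx":0,"dy":0,"dz":0,"rx":0,"ry":0,"rz":0},{"dx":0,"dy":0,"dz":0,"rx":0,"ry":0,"rz":0},{"dx":0,"dy":0,"dz":0,"rx":0,"ry":0,"rz":0},{"dx":0,"dy":0,"dz":0,"rx":0,"ry":0,"rz":0}]' -1
python3 -m inch '[{"dx":0,"dy":0,"dz":0,"rx":0,"ry":0,"rz":0},{"dx":0,"dy":0,"dz":0,"rx":0,"ry":0,"rz":0}]'
```

```text
time: 29.85
tool_pos: [0.475, -0.3481, -0.0011]
tool_rot: [-0.0, 0.372, 0.928, 0.0]
contact_force: [-0.8, 0.7, -0.2]
gripper_width: 0.998
grasp_force: 0.0
time: 30.05
tool_pos: [0.4764, -0.3502, 0.0019]
tool_rot: [0.002, 0.372, 0.928, -0.001]
contact_force: [0.1, 0.0, 1.3]
gripper_width: 0.998
grasp_force: 0.0
time: 30.45
tool_pos: [0.476, -0.3503, 0.0018]
tool_rot: [0.002, 0.373, 0.928, -0.0]
contact_force: [-0.9, 1.1, 6.2]
gripper_width: 0.621
grasp_force: 63.0
time: 30.65
tool_pos: [0.476, -0.3504, 0.0018]
tool_rot: [0.002, 0.373, 0.928, -0.0]
contact_force: [-0.6, 2.1, 5.8]
gripper_width: 0.623
grasp_force: 63.0
```

```bash
python3 -m inch '[{"dx":0,"dy":0,"dz":-0.01,"rx":0,"ry":0,"rz":0},{"dx":0,"dy":0,"dz":-0.04,"rx":0,"ry":0,"rz":0},{"dx":0,"dy":0,"dz":-0.09,"rx":0,"ry":0,"rz":0},{"dx":0,"dy":0,"dz":-0.14,"rx":0,"ry":0,"rz":0},{"dx":0,"dy":0,"dz":-0.19,"rx":0,"ry":0,"rz":0}]'
python3 -m inch '[{"dx":0,"dy":0,"dz":-0.04,"rx":0,"ry":0,"rz":0},{"dx":0,"dy":0,"dz":-0.06,"rx":0,"ry":0,"rz":0},{"dx":0,"dy":0,"dz":-0.06,"rx":0,"ry":0,"rz":0},{"dx":0,"dy":0,"dz":-0.06,"rx":0,"ry":0,"rz":0}]'
python3 go.py .673 .1427 .2
```

```text
time: 31.15
tool_pos: [0.4742, -0.3489, 0.1528]
tool_rot: [-0.0, 0.373, 0.928, 0.0]
contact_force: [0.2, -0.3, -1.4]
gripper_width: 0.62
grasp_force: 62.8
time: 31.55
tool_pos: [0.474, -0.3487, 0.1976]
tool_rot: [-0.001, 0.373, 0.928, 0.0]
contact_force: [0.0, 0.4, -1.8]
gripper_width: 0.621
grasp_force: 62.8
{'frac': [0.2453, 0.6156, -0.0024], 'dist': 0.53, 'rz': 0.0, 'yaw': 0.8069, 'tilt': [-0.0018, 0.0016], 'p': [0.474, -0.3487, 0.1976]}
```

```bash
python3 -m inch '[{"dx":0.012,"dy":0.03,"dz":0,"rx":0,"ry":0,"rz":0},{"dx":0.03,"dy":0.075,"dz":0,"rx":0,"ry":0,"rz":0},{"dx":0.05,"dy":0.125,"dz":0,"rx":0,"ry":0,"rz":0},{"dx":0.07,"dy":0.175,"dz":0,"rx":0,"ry":0,"rz":0},{"dx":0.09,"dy":0.225,"dz":0,"rx":0,"ry":0,"rz":0}]'
python3 -m inch '[{"dx":0.02,"dy":0.05,"dz":0,"rx":0,"ry":0,"rz":0},{"dx":0.04,"dy":0.1,"dz":0,"rx":0,"ry":0,"rz":0},{"dx":0.06,"dy":0.15,"dz":0,"rx":0,"ry":0,"rz":0},{"dx":0.08,"dy":0.2,"dz":0,"rx":0,"ry":0,"rz":0},{"dx":0.1,"dy":0.25,"dz":0,"rx":0,"ry":0,"rz":0}]'
python3 -m inch '[{"dx":0.02,"dy":0.05,"dz":0,"rx":0,"ry":0,"rz":0},{"dx":0.04,"dy":0.1,"dz":0,"rx":0,"ry":0,"rz":0},{"dx":0.0566,"dy":0.14,"dz":0,"rx":0,"ry":0,"rz":0},{"dx":0.0566,"dy":0.14,"dz":0.02,"rx":0,"ry":0,"rz":0},{"dx":0.0566,"dy":0.14,"dz":0.05,"rx":0,"ry":0,"rz":0}]'
python3 -m inch '[{"dx":0,"dy":0,"dz":0,"rx":0,"ry":0,"rz":0},{"dx":0,"dy":0,"dz":0,"rx":0,"ry":0,"rz":0},{"dx":0,"dy":0,"dz":0,"rx":0,"ry":0,"rz":0}]'
python3 go.py .673 .1427 .0775
```

```text
time: 32.05
tool_pos: [0.546, -0.1672, 0.1957]
tool_rot: [-0.003, 0.373, 0.928, 0.0]
contact_force: [0.8, -1.1, -1.2]
gripper_width: 0.623
grasp_force: 62.9
time: 32.55
tool_pos: [0.6264, 0.0322, 0.1954]
tool_rot: [-0.003, 0.373, 0.928, -0.001]
contact_force: [0.6, -1.2, -1.1]
gripper_width: 0.62
grasp_force: 62.9
time: 33.05
tool_pos: [0.6722, 0.1434, 0.157]
tool_rot: [-0.001, 0.372, 0.928, -0.001]
contact_force: [-0.5, 0.2, -1.4]
gripper_width: 0.622
grasp_force: 62.9
time: 33.35
tool_pos: [0.6726, 0.1419, 0.1596]
tool_rot: [0.0, 0.373, 0.928, 0.0]
contact_force: [-0.6, 0.2, 0.2]
gripper_width: 0.624
grasp_force: 62.9
{'frac': [0.0003, 0.0011, 0.1026], 'dist': 0.082, 'rz': 0.0, 'yaw': 0.8061, 'tilt': [0.0002, -0.0001], 'p': [0.6726, 0.1419, 0.1596]}
```

```bash
python3 -m inch '[{"dx":0,"dy":0.0005,"dz":0.03,"rx":0,"ry":0,"rz":0},{"dx":0,"dy":0.0005,"dz":0.06,"rx":0,"ry":0,"rz":0},{"dx":0,"dy":0.0005,"dz":0.08,"rx":0,"ry":0,"rz":0},{"dx":0,"dy":0.0005,"dz":0.095,"rx":0,"ry":0,"rz":0},{"dx":0,"dy":0.0005,"dz":0.1,"rx":0,"ry":0,"rz":0}]'
python3 -m inch '[{"dx":0,"dy":0,"dz":0,"rx":0,"ry":0,"rz":0},{"dx":0,"dy":0,"dz":0.001,"rx":0,"ry":0,"rz":0},{"dx":0,"dy":0,"dz":0.002,"rx":0,"ry":0,"rz":0},{"dx":0,"dy":0,"dz":0.002,"rx":0,"ry":0,"rz":0}]'
python3 -m inch '[{"dx":0,"dy":0,"dz":0.001,"rx":0,"ry":0,"rz":0},{"dx":0,"dy":0,"dz":0.0015,"rx":0,"ry":0,"rz":0},{"dx":0,"dy":0,"dz":0.0015,"rx":0,"ry":0,"rz":0}]'
python3 -m inch '[{"dx":0,"dy":0,"dz":0.001,"rx":0,"ry":0,"rz":0},{"dx":0,"dy":0,"dz":0.001,"rx":0,"ry":0,"rz":0}]'
```

```text
time: 33.85
tool_pos: [0.6722, 0.1426, 0.0782]
tool_rot: [-0.001, 0.373, 0.928, -0.0]
contact_force: [-0.1, -0.6, -2.0]
gripper_width: 0.626
grasp_force: 62.9
time: 34.25
tool_pos: [0.6733, 0.1429, 0.0786]
tool_rot: [0.001, 0.373, 0.928, 0.0]
contact_force: [0.1, 0.3, -1.1]
gripper_width: 0.625
grasp_force: 62.9
time: 34.55
tool_pos: [0.6733, 0.1429, 0.0778]
tool_rot: [0.0, 0.373, 0.928, 0.0]
contact_force: [-2.6, -0.2, 4.2]
gripper_width: 0.626
grasp_force: 63.8
time: 34.75
tool_pos: [0.6733, 0.143, 0.0778]
tool_rot: [0.0, 0.373, 0.928, 0.0]
contact_force: [-3.4, -0.3, 8.1]
gripper_width: 0.619
grasp_force: 64.3
```

Seated. Release, rise and move towards the wide ring.

```bash
python3 -m inch '[{"dx":0,"dy":0,"dz":-0.0015,"rx":0,"ry":0,"rz":0},{"dx":0,"dy":0,"dz":-0.0015,"rx":0,"ry":0,"rz":0},{"dx":0,"dy":0,"dz":-0.0015,"rx":0,"ry":0,"rz":0},{"dx":0,"dy":0,"dz":-0.0015,"rx":0,"ry":0,"rz":0}]' 1
python3 -m inch '[{"dx":0,"dy":0,"dz":-0.02,"rx":0,"ry":0,"rz":0},{"dx":0,"dy":0,"dz":-0.06,"rx":0,"ry":0,"rz":0},{"dx":0,"dy":0,"dz":-0.11,"rx":0,"ry":0,"rz":0},{"dx":0,"dy":0,"dz":-0.15,"rx":0,"ry":0,"rz":0},{"dx":0,"dy":0,"dz":-0.15,"rx":0,"ry":0,"rz":0}]'
python3 -m inch '[{"dx":0,"dy":0,"dz":0,"rx":0,"ry":0,"rz":0},{"dx":0,"dy":0,"dz":0,"rx":0,"ry":0,"rz":0}]' 0.2
python3 - <<'E'
import go
print(go.rel([.45,.02,.2]),go.rel([.4439,.155,.1]))
E
```

```text
time: 35.15
tool_pos: [0.6726, 0.1428, 0.0764]
tool_rot: [-0.0, 0.373, 0.928, -0.0]
contact_force: [0.1, -0.4, -0.8]
gripper_width: 0.997
grasp_force: 0.0
time: 35.65
tool_pos: [0.6765, 0.1433, 0.2062]
tool_rot: [0.006, 0.373, 0.928, 0.003]
contact_force: [0.6, -1.1, 0.3]
gripper_width: 0.993
grasp_force: 0.0
time: 35.85
tool_pos: [0.6721, 0.1428, 0.1958]
tool_rot: [-0.001, 0.373, 0.928, -0.0]
contact_force: [-0.1, -0.7, -0.2]
gripper_width: 0.692
grasp_force: 0.0
{'frac': [0.0943, -0.3028, -0.0046], 'dist': 0.254, 'rz': 0.0, 'yaw': 0.807, 'tilt': [-0.002, -0.0002], 'p': [0.6721, 0.1428, 0.1958]} {'frac': [0.2164, -0.186, 0.1203], 'dist': 0.248, 'rz': 0.0, 'yaw': 0.807, 'tilt': [-0.002, -0.0002], 'p': [0.6721, 0.1428, 0.1958]}
```

```bash
python3 -m inch '[{"dx":0.046,"dy":-0.04,"dz":0,"rx":0,"ry":0,"rz":0},{"dx":0.09,"dy":-0.0774,"dz":0,"rx":0,"ry":0,"rz":0},{"dx":0.134,"dy":-0.115,"dz":0,"rx":0,"ry":0,"rz":0},{"dx":0.175,"dy":-0.15,"dz":0.02,"rx":0,"ry":0,"rz":0},{"dx":0.2164,"dy":-0.186,"dz":0.04,"rx":0,"ry":0,"rz":0}]' 
python3 -m inch '[{"dx":0,"dy":0,"dz":0.06,"rx":0,"ry":0,"rz":0},{"dx":0,"dy":0,"dz":0.08,"rx":0,"ry":0,"rz":0},{"dx":0,"dy":0,"dz":0.08,"rx":0,"ry":0,"rz":0},{"dx":0,"dy":0,"dz":0.08,"rx":0,"ry":0,"rz":0}]'
python3 - <<'E'
from lib import *
np.set_printoptions(precision=4,suppress=True)
for n,z,g in(("large_cup_mid",.119,(.673,.143)),("wide_ring_mid",.025,(.4439,.155))):
    o={}
    for c in("scene","top"):
        optics.grab_frame(c);m=mask(c,n,proj(c,[*g,z])[0],15)
        if m is not None:
            if "ring" in n:
                h=cv2.convexHull(np.argwhere(m)[:,::-1].astype(np.int32));t=np.uint8(m);cv2.fillConvexPoly(t,h,1);m=t>0
            o[c]=m;print(n,c,*fit(n,z,g,{c:m}))
    if len(o)>1:print("   both",*fit(n,z,g,o))
E
python3 go.py .4437 .1545 -.0022
```

```text
time: 36.35
tool_pos: [0.4424, 0.155, 0.163]
tool_rot: [-0.001, 0.373, 0.928, -0.001]
contact_force: [-0.1, -0.0, -0.0]
gripper_width: 0.596
grasp_force: 0.0
time: 36.75
tool_pos: [0.4443, 0.155, 0.1003]
tool_rot: [-0.001, 0.373, 0.928, -0.001]
contact_force: [-0.1, -0.1, 0.2]
gripper_width: 0.6
grasp_force: 0.0
large_cup_mid scene [0.6713 0.1451] [-0.  0.]
large_cup_mid top [0.6755 0.144 ] [-0. -0.]
   both [0.673  0.1447] [-0.64  0.46 -0.25  0.93]
{'frac': [0.001, -0.0022, 0.1297], 'dist': 0.104, 'rz': 0.0, 'yaw': 0.8068, 'tilt': [0.001, 0.0002], 'p': [0.4454, 0.1552, 0.1016]}
```

```bash
python3 -m inch '[{"dx":0.0005,"dy":-0.001,"dz":0.04,"rx":0,"ry":0,"rz":0},{"dx":0.0005,"dy":-0.001,"dz":0.08,"rx":0,"ry":0,"rz":0},{"dx":0.0005,"dy":-0.001,"dz":0.11,"rx":0,"ry":0,"rz":0},{"dx":0.0005,"dy":-0.001,"dz":0.125,"rx":0,"ry":0,"rz":0},{"dx":0.0005,"dy":-0.001,"dz":0.129,"rx":0,"ry":0,"rz":0}]'
python3 -m inch '[{"dx":0,"dy":0,"dz":0,"rx":0,"ry":0,"rz":0},{"dx":0,"dy":0,"dz":0,"rx":0,"ry":0,"rz":0}]'
python3 -m inch '[{"dx":0,"dy":0,"dz":0,"rx":0,"ry":0,"rz":0},{"dx":0,"dy":0,"dz":0,"rx":0,"ry":0,"rz":0},{"dx":0,"dy":0,"dz":0,"rx":0,"ry":0,"rz":0},{"dx":0,"dy":0,"dz":0,"rx":0,"ry":0,"rz":0}]' -1
python3 -m inch '[{"dx":0,"dy":0,"dz":0,"rx":0,"ry":0,"rz":0},{"dx":0,"dy":0,"dz":0,"rx":0,"ry":0,"rz":0}]'
```

```text
time: 37.65
tool_pos: [0.443, 0.1546, -0.0035]
tool_rot: [-0.001, 0.373, 0.928, -0.001]
contact_force: [-0.1, 0.2, -0.2]
gripper_width: 0.6
grasp_force: 0.0
time: 37.85
tool_pos: [0.4454, 0.1551, -0.0007]
tool_rot: [0.001, 0.373, 0.928, 0.001]
contact_force: [0.1, 0.7, 0.4]
gripper_width: 0.599
grasp_force: 0.0
time: 38.25
tool_pos: [0.4454, 0.1551, -0.0001]
tool_rot: [0.001, 0.373, 0.928, 0.001]
contact_force: [-1.6, 0.1, 7.4]
gripper_width: 0.374
grasp_force: 58.8
time: 38.45
tool_pos: [0.4454, 0.1551, -0.0001]
tool_rot: [0.001, 0.373, 0.928, 0.001]
contact_force: [-2.2, -0.2, 7.3]
gripper_width: 0.377
grasp_force: 58.9
```

```bash
python3 -m inch '[{"dx":0,"dy":0,"dz":-0.01,"rx":0,"ry":0,"rz":0},{"dx":0,"dy":0,"dz":-0.04,"rx":0,"ry":0,"rz":0},{"dx":0,"dy":0,"dz":-0.09,"rx":0,"ry":0,"rz":0},{"dx":0,"dy":0,"dz":-0.14,"rx":0,"ry":0,"rz":0},{"dx":0,"dy":0,"dz":-0.19,"rx":0,"ry":0,"rz":0}]'
python3 -m inch '[{"dx":0,"dy":0,"dz":-0.04,"rx":0,"ry":0,"rz":0},{"dx":0,"dy":0,"dz":-0.06,"rx":0,"ry":0,"rz":0},{"dx":0,"dy":0,"dz":-0.06,"rx":0,"ry":0,"rz":0},{"dx":0,"dy":0,"dz":-0.06,"rx":0,"ry":0,"rz":0},{"dx":0,"dy":0,"dz":-0.06,"rx":0,"ry":0,"rz":0}]'
python3 go.py .6735 .1442 .2
python3 - <<'E'
from lib import *
im=optics.grab_frame("scene")
c="scene";h=proj(c,tool()[0]+[0,0,.03])[0];x,y=np.int32(h)-[60,50];cv2.imwrite("pics/r6.png",cv2.resize(im[max(y,0):y+100,x:x+120,::-1],None,fx=5,fy=5,interpolation=2))
E
```

```text
time: 38.95
tool_pos: [0.4438, 0.1548, 0.152]
tool_rot: [0.0, 0.373, 0.928, 0.0]
contact_force: [1.0, -0.3, 0.5]
gripper_width: 0.374
grasp_force: 59.6
time: 39.45
tool_pos: [0.4426, 0.1546, 0.195]
tool_rot: [-0.002, 0.373, 0.928, -0.001]
contact_force: [-0.6, 0.9, -1.1]
gripper_width: 0.373
grasp_force: 59.6
{'frac': [-0.2174, 0.1902, -0.0075], 'dist': 0.231, 'rz': 0.0, 'yaw': 0.8069, 'tilt': [-0.0044, -0.0008], 'p': [0.4426, 0.1546, 0.195]}
```

View pics/r6.png

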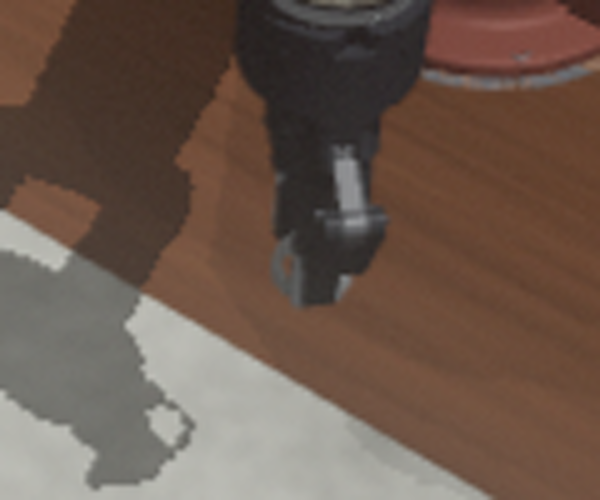

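The ring is flat and held across its diameter. Moving over the large cup.

```bash
python3 -m inch '[{"dx":-0.03,"dy":0.0261,"dz":0,"rx":0,"ry":0,"rz":0},{"dx":-0.065,"dy":0.0566,"dz":0,"rx":0,"ry":0,"rz":0},{"dx":-0.1,"dy":0.0871,"dz":0,"rx":0,"ry":0,"rz":0},{"dx":-0.135,"dy":0.1176,"dz":0,"rx":0,"ry":0,"rz":0},{"dx":-0.17,"dy":0.148,"dz":0,"rx":0,"ry":0,"rz":0}]'
python3 -m inch '[{"dx":-0.03,"dy":0.0261,"dz":0,"rx":0,"ry":0,"rz":0},{"dx":-0.046,"dy":0.0401,"dz":0,"rx":0,"ry":0,"rz":0},{"dx":-0.046,"dy":0.0401,"dz":0.03,"rx":0,"ry":0,"rz":0},{"dx":-0.046,"dy":0.0401,"dz":0.06,"rx":0,"ry":0,"rz":0},{"dx":-0.046,"dy":0.0401,"dz":0.06,"rx":0,"ry":0,"rz":0}]'
python3 -m inch '[{"dx":0,"dy":0,"dz":0,"rx":0,"ry":0,"rz":0},{"dx":0,"dy":0,"dz":0,"rx":0,"ry":0,"rz":0},{"dx":0,"dy":0,"dz":0,"rx":0,"ry":0,"rz":0}]'
python3 go.py .6735 .1442 .1219
```

```text
time: 40.0
tool_pos: [0.6246, 0.146, 0.1951]
tool_rot: [-0.002, 0.373, 0.928, -0.001]
contact_force: [0.2, 0.2, -0.2]
gripper_width: 0.374
grasp_force: 59.6
time: 40.5
tool_pos: [0.6692, 0.1435, 0.1424]
tool_rot: [-0.005, 0.373, 0.928, -0.003]
contact_force: [-0.1, 0.1, -1.0]
gripper_width: 0.371
grasp_force: 59.6
time: 40.8
tool_pos: [0.6737, 0.1441, 0.1516]
tool_rot: [0.001, 0.373, 0.928, 0.001]
contact_force: [-0.7, -0.2, -0.4]
gripper_width: 0.375
grasp_force: 59.6
{'frac': [0.0004, -0.0002, 0.0372], 'dist': 0.03, 'rz': 0.0, 'yaw': 0.8071, 'tilt': [0.0027, 0.0003], 'p': [0.6737, 0.1441, 0.1516]}
```

```bash
python3 -m inch '[{"dx":0,"dy":0,"dz":0.01,"rx":0,"ry":0,"rz":0},{"dx":0,"dy":0,"dz":0.02,"rx":0,"ry":0,"rz":0},{"dx":0,"dy":0,"dz":0.028,"rx":0,"ry":0,"rz":0},{"dx":0,"dy":0,"dz":0.033,"rx":0,"ry":0,"rz":0},{"dx":0,"dy":0,"dz":0.033,"rx":0,"ry":0,"rz":0}]'
python3 -m inch '[{"dx":0,"dy":0,"dz":0,"rx":0,"ry":0,"rz":0},{"dx":0,"dy":0,"dz":0.001,"rx":0,"ry":0,"rz":0},{"dx":0,"dy":0,"dz":0.002,"rx":0,"ry":0,"rz":0},{"dx":0,"dy":0,"dz":0.002,"rx":0,"ry":0,"rz":0}]'
python3 -m inch '[{"dx":0,"dy":0,"dz":0.001,"rx":0,"ry":0,"rz":0},{"dx":0,"dy":0,"dz":0.001,"rx":0,"ry":0,"rz":0}]'
python3 -m inch '[{"dx":0,"dy":0,"dz":0.001,"rx":0,"ry":0,"rz":0},{"dx":0,"dy":0,"dz":0.001,"rx":0,"ry":0,"rz":0}]'
```

```text
time: 41.3
tool_pos: [0.6727, 0.144, 0.1228]
tool_rot: [-0.0, 0.373, 0.928, -0.0]
contact_force: [-0.4, 0.6, 0.5]
gripper_width: 0.373
grasp_force: 59.6
time: 41.7
tool_pos: [0.673, 0.144, 0.1223]
tool_rot: [0.0, 0.373, 0.928, 0.0]
contact_force: [-0.7, 0.8, 2.6]
gripper_width: 0.373
grasp_force: 60.0
time: 41.9
tool_pos: [0.6731, 0.144, 0.1223]
tool_rot: [0.0, 0.373, 0.928, 0.0]
contact_force: [-1.9, -1.2, 5.2]
gripper_width: 0.373
grasp_force: 60.4
time: 42.1
tool_pos: [0.6732, 0.144, 0.1222]
tool_rot: [0.0, 0.373, 0.928, 0.0]
contact_force: [-4.7, -0.3, 7.9]
gripper_width: 0.376
grasp_force: 60.7
```

Seated. Release, rise, swing the arm back to the left and check both stacks.

```bash
python3 -m inch '[{"dx":0,"dy":0,"dz":-0.002,"rx":0,"ry":0,"rz":0},{"dx":0,"dy":0,"dz":-0.002,"rx":0,"ry":0,"rz":0},{"dx":0,"dy":0,"dz":-0.002,"rx":0,"ry":0,"rz":0},{"dx":0,"dy":0,"dz":-0.002,"rx":0,"ry":0,"rz":0}]' 0.2
python3 -m inch '[{"dx":0,"dy":0,"dz":-0.015,"rx":0,"ry":0,"rz":0},{"dx":0,"dy":0,"dz":-0.05,"rx":0,"ry":0,"rz":0},{"dx":0,"dy":0,"dz":-0.1,"rx":0,"ry":0,"rz":0},{"dx":0,"dy":0,"dz":-0.13,"rx":0,"ry":0,"rz":0},{"dx":0,"dy":0,"dz":-0.13,"rx":0,"ry":0,"rz":0}]'
python3 -m inch '[{"dx":0.05,"dy":0,"dz":0,"rx":0,"ry":0,"rz":0},{"dx":0.1,"dy":0,"dz":0,"rx":0,"ry":0,"rz":0},{"dx":0.15,"dy":0,"dz":0,"rx":0,"ry":0,"rz":0},{"dx":0.2,"dy":0,"dz":0,"rx":0,"ry":0,"rz":0},{"dx":0.24,"dy":0,"dz":0,"rx":0,"ry":0,"rz":0}]'
python3 -m inch '[{"dx":0,"dy":0,"dz":0,"rx":0,"ry":0,"rz":0},{"dx":0,"dy":0,"dz":0,"rx":0,"ry":0,"rz":0}]'
python3 - <<'E'
from lib import *
np.set_printoptions(precision=4,suppress=True)
P=(("block_mid",.086,(.673,.142),-.76),("large_cup_mid",.119,(.673,.144),None),("wide_ring_mid",.147,(.673,.144),None),("small_cup_mid",.113,(.68,-.136),None),("narrow_ring_mid",.136,(.68,-.136),None))
out=[]
for c in("scene","top"):
    im=optics.grab_frame(c).copy()
    for n,z,g,y in P:
        m=mask(c,n,proj(c,[*g,z])[0],15)
        if m is not None: print(c,n,fit(n,z,g,{c:m})[0])
    for g,z in(((.673,.144),.12),((.68,-.136),.115)):
        x,yy=np.int32(proj(c,[*g,z])[0])-[33,33];v=cv2.resize(im[yy:yy+66,x:x+66,::-1],None,fx=4.5,fy=4.5,interpolation=2)
        out.append(v)
cv2.imwrite("pics/fin.png",np.vstack([np.hstack(out[:2]),np.hstack(out[2:])]))
E
```

```text
time: 42.5
tool_pos: [0.6726, 0.1439, 0.1211]
tool_rot: [-0.0, 0.373, 0.928, -0.0]
contact_force: [0.8, 0.7, -0.2]
gripper_width: 0.6
grasp_force: 0.0
time: 43.0
tool_pos: [0.6757, 0.1443, 0.2331]
tool_rot: [0.005, 0.373, 0.928, 0.003]
contact_force: [1.0, -0.1, 0.4]
gripper_width: 0.602
grasp_force: 0.0
time: 43.5
tool_pos: [0.5322, 0.2779, 0.2249]
tool_rot: [-0.001, 0.372, 0.928, -0.0]
contact_force: [0.1, 0.3, 0.8]
gripper_width: 0.603
grasp_force: 0.0
time: 43.7
tool_pos: [0.5337, 0.2769, 0.2252]
tool_rot: [-0.0, 0.372, 0.928, -0.0]
contact_force: [0.2, -0.1, 1.0]
gripper_width: 0.6
grasp_force: 0.0
scene block_mid [0.6769 0.147 ]
scene large_cup_mid [0.6772 0.1493]
scene wide_ring_mid [0.682  0.1497]
scene small_cup_mid [ 0.6839 -0.129 ]
scene narrow_ring_mid [ 0.6789 -0.1345]
top block_mid [0.6679 0.142 ]
top large_cup_mid [0.6691 0.1433]
top small_cup_mid [ 0.6791 -0.1355]
```

View pics/fin.png

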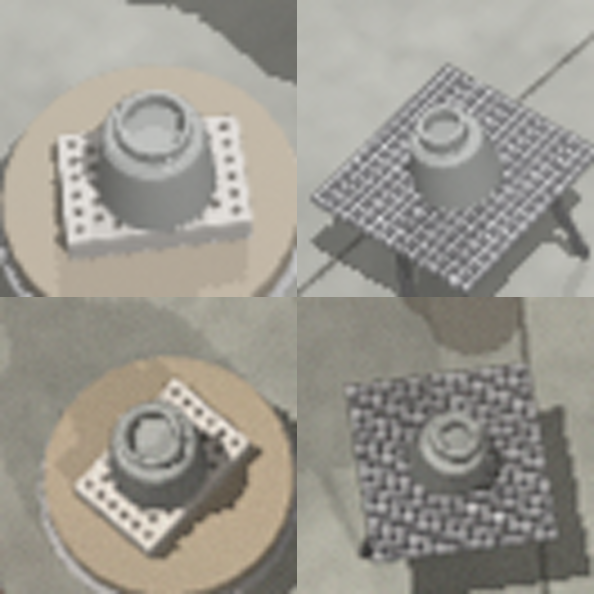

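Both stacks stand upright. The wide ring's fit comes from an unfilled, partly hidden mask, so I'll check it by overlaying the models.

```bash
python3 - <<'E'
from lib import *
out=[]
L=[("large_cup_mid",.119,(.673,.1443),(0,160,0)),("wide_ring_mid",.147,(.673,.1443),(0,0,255)),("small_cup_mid",.113,(.6803,-.136),(0,160,0)),("narrow_ring_mid",.136,(.6803,-.136),(0,0,255)),("tripod_top",.095,(.6807,-.1364),(255,0,0)),("turntable_top",.076,(.673,.1407),(255,0,0))]
for c in("scene","top"):
    im=optics.grab_frame(c).copy()
    for i,(g,z) in enumerate((((.673,.144),.12),((.68,-.136),.115))):
        x,yy=np.int32(proj(c,[*g,z])[0])-[25,25];k=6
        v=cv2.resize(im[yy:yy+50,x:x+65,::-1],None,fx=k,fy=k,interpolation=2)
        for n,zz,gg,col in L: cv2.polylines(v,[np.int32((hullpts(c,n,[*gg,zz],.1625 if "tri" in n else 0)-[x-.5,yy-.5])*k)],True,col,1)
        out.append(v)
cv2.imwrite("pics/fin2.png",np.vstack([np.hstack(out[:2]),np.hstack(out[2:])]))
E
```

```text
(no output)
```

View pics/fin2.png

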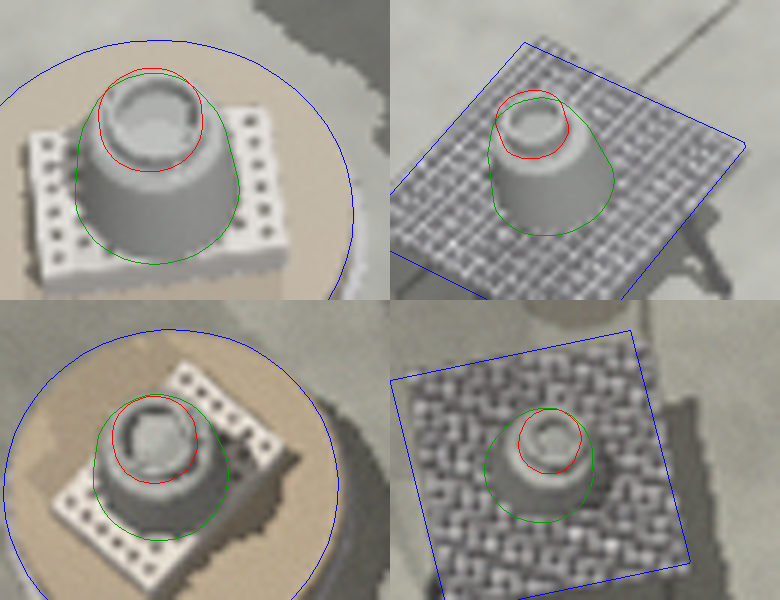

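The models overlay the picture within about 2 mm everywhere, so all the tolerances look met. Handing in.

```bash
python3 -c "
from plant import ticket
print(ticket.job_done())"
```

```text
the job is handed in; nothing more can be done
None
```

Both stacks are built and the job is handed in: in the last overlay every part sat within about 2 mm of centre, and nothing visibly fell or was disturbed, but the hand-in returned no verdict.

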